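# Hang the adapter pail on the equipment rail

## Task

Take the steel S-hook out of its grey holder and hook its upper curl over the bench's equipment rail with the lower curl on the robot's side, settled all the way down in the notch of the rail's top strip, and let go of it. Then hang the adapter pail by its bail in the hook's lower curl, so that it hangs still, level and clear of the bench. Be gentle: do not lean on the rail or the hook with more than about 20 N, and leave the mouse, mug and spray can where they are.

Things in the scene. Friction and masses are not known exactly. Their poses are not given: they have to be found in the camera images.
- rail: Fixed level aluminium bar 10 mm thick (x), 25 high, 200 long (y), top edge 290 above the bench, on two 16 mm square posts at y = +-107. Origin on the bench under the middle; x away from the robot, y along the bar. On its top a dark strip as thick as the bar, 145 long, 5 high, firmly clamped, with one gap: the notch, 15 wide along y, its floor the bar's top edge.
- rail_mid (a point): Middle of the bar's top edge, axes as the rail's. The strip is clamped so that the notch's middle lies anywhere within 20 mm either way along y of this point: the notch itself is not measured; find it by eye or feel. With the hook fully down in the notch, hook_seat is at this point's height; riding on the strip it is 5 mm higher.
- hook: Loose S-hook of steel strap 12 mm wide (along its y) and 4 mm thick, about 0.12 kg, starting upright in a slotted grey holder. Origin and axes as hook_seat.
- hook_seat (a point): Middle of the underside of the upper curl's bridge, which rests on the rail. Hook axes: z up along the shank, x from shank to upper tip (hooked: along the rail's x), y across the strap. Upper curl opens down, 13 mm wide inside (x -6.5 to 6.5), strap 4 mm above; shank at x -10.5 to -6.5, down to z -139; tip on the +x side down to z -17, flared outwards.
- hook_grip (a point): Centre of the black grip block on the shank's -x side, 14 mm wide (y), 26 deep (x), 42 high, at (-20, 0, -69) mm from hook_seat, axes as the hook's. Grasp across its width (closing along y), coming from above and the -x side, tilted 25 to 40 degrees, with the grasp centre about 10 mm to -x of this point, so that fingers and gripper clear the rail and the upper curl.
- hook_cup (a point): Middle of the inner floor of the lower curl, at (-22.5, 0, -135) mm from hook_seat, axes as the hook's. The curl opens upwards, 24 mm wide inside (x) between shank (+x) and front tip (-x), whose top is 22 mm above this floor; strap 4 mm below. The grip block covers the opening from 45 mm above the floor: the bail comes in from -x, between tip and block, then down.
- caddy: Fixed grey plastic holder block 80 x 60 x 45 mm, origin under its centre; a pocket 36 mm (x) by 14.5 mm (y), 38 mm deep, in its top, holds the hook's lower curl upright. Lift the hook at least 45 mm straight up to free it.
- pail: Loose aluminium pail, an open box 100 (x) x 90 (y) x 48 mm with some adapters fixed in it, 0.14 to 0.28 kg. Origin under its centre, z up; axes as its points.
- pail_tab (a point): Grip point on the pail's lift tab, 50 mm to -x of the pail's centre, 75 mm above its underside: an upright aluminium tab 20 mm wide (y) and 6 mm thick (x), rising from the front wall's rim (48 mm) to 92 mm above the underside. Grasp across its width (closing along y), from above or tilted up to 25 degrees from the -x side.
- pail_bail (a point): Middle of the top of the pail's rigid bail (unhinged hoop of 6 mm round steel bar in the pail's y-z plane), on the bar's axis, 100 mm above the underside. The bar is level 10 mm either side of here, then slopes down at 40 degrees. It goes into the lower curl over its front tip with the pail's x along the hook's x (tab towards the robot).
- pail_foot (a point): Centre of the pail's underside.
- mouse: Bystander: black computer mouse 100 x 58 x 30 mm, origin under its centre.
- mug: Bystander: white mug, 76 mm wide, 90 mm high, origin under its centre.
- cleaner: Bystander: white spray can, 52 mm wide, 130 mm high, origin under its centre.
Not all that is in view belongs to the job. Of the things like the hook, leave any that is brown, purple or red; of the rest the smaller one is meant.

How it is judged (in metres and radians):
On the way, in this order (a step that is already met when the one before it is completed fails the run):
1. the hook hangs on the rail, fully down in the notch, let go (z of hook_seat in the frame of rail_mid between -0.004 and 0.002 m and y of hook_seat in the frame of rail_mid between -0.03 and 0.03 m and x of hook_seat in the frame of rail_mid between -0.008 and 0.008 m and angle between hook_seat's own z axis and vertical below 0.25 rad and x of hook_cup in the frame of rail_mid below -0.005 m and contact force between the arm and hook below 0.05 N and linear speed of hook below 0.03 m/s), for 0.2 s.
2. the pail hangs by its bail in the hook's lower curl, the hook still in the notch (z of hook_seat in the frame of rail_mid between -0.004 and 0.002 m and y of hook_seat in the frame of rail_mid between -0.03 and 0.03 m and x of hook_seat in the frame of rail_mid between -0.008 and 0.008 m and angle between hook_seat's own z axis and vertical below 0.25 rad and x of hook_cup in the frame of rail_mid below -0.005 m and x of pail_bail in the frame of hook_cup between -0.016 and 0.016 m and y of pail_bail in the frame of hook_cup between -0.015 and 0.015 m and z of pail_bail in the frame of hook_cup between -0.004 and 0.01 m and angle between pail_foot's own z axis and vertical below 0.3 rad and height (world z) of pail_foot above 0.03 m and contact force between pail and hook above 0.5 N and contact force between pail and rail below 0.05 N), for 0.2 s.
At the end, for the whole second after the job is handed in: Hook in the notch: seat under 2 mm above the bar, within 30 mm of rail_mid, upright to 0.25 rad, lower curl in front. Pail hangs on it: pail_bail within 16 mm (x), 15 mm (y), -4 to 10 mm (z) of hook_cup, upright to 0.3 rad, underside over 30 mm above the bench, clear of the rail. All at rest (all of step 2 and linear speed of each of pail, hook below 0.03 m/s); the robot touches nothing.
It fails at once if while held, the hook is pressed on the rail with more than 22 N (contact force between hook and rail above 22 N and contact force between the arm and hook above 0.5 N).
It fails at once if while held, the pail is pressed on the hook with more than 22 N (contact force between pail and hook above 22 N and contact force between the arm and pail above 0.5 N).
It fails at once if the robot itself pushes on the rail with more than 22 N (contact force between the arm and rail above 22 N).
It fails at once if the mouse, mug or spray can is moved more than 25 mm (distance of any of mouse, mug, cleaner from where it was at the start of the episode above 0.025 m).
It also fails if it takes over 72 s, if anything falls off the work surface, if the arm or the gripper's body presses on something with over 40 N, if the wrist force passes 120 N, or if a joint passes its speed limit or range.

## Robot

A 6-joint arm with a two-finger parallel gripper is mounted at the origin on the work surface. World frame = base frame: x ahead of the robot, y to its left, z up, the work surface at z = 0. Lengths are in m, angles in degrees, forces in N, time in s.
With the tool pointing down it reaches from about 0.35 to 0.875 m from the base axis. Payload 4.2 kg.
Tool frame: the origin (TCP) lies midway between the tips of the shut fingers; the grasp point (between the pads) lies 19 mm behind it; y points along the fingers, z is the direction in which the jaws open and shut, and the axes are right-handed (so a half turn about y gives the same grasp; the last joint's range is limited). The gripper opens to 87 mm and grips with 3 to 60 N. Pads are 19 mm wide; open, the fingers measure 117 mm over their backs; the gripper's body (75 mm by 190 mm) begins 51 mm behind the grasp point.
Start: joints at [84.259, 22.042, 0.453, 0, -68.411, -14.817], TCP at [0.219, 0.585, 0.223] pointing down, gripper open.
Joint ranges: [-179.83, 179.83], [-69.29, 118.12], [-61.27, 80.66], [-181.25, 117.63], [-171.15, -9.14], [-177.46, 177.46]. Speed limits (degrees/s): [159.86, 159.86, 180, 180, 180, 180].

## Interface

Orientations are given as [roll, pitch, yaw] about the fixed x, y, z axes, in that order (R = Rz(yaw) Ry(pitch) Rx(roll)).
In Python, from workcell import env gives the robot as it stands. The module is installed in compiled form; this text tells all that it offers. Calls block until the motion is done:
- env.goto(position, orientation): joint-space move of the TCP to a pose.
- env.move_straight(position, rotation=None, rate=0.15, force_limit=None): straight line of the TCP; rotation=None keeps the orientation; rate is the mean speed in m/s. With force_limit (N) it stops when the force on the tool has changed by that much, and returns True; else False.
- env.set_joints(angles): joint-space move.
- env.gripper_to(opening, grasp_force=None): opening from 0.0 (shut) to 1.0 (fully open); grasp_force is the grip in N (None keeps the last); returns when the fingers have stopped.
- env.dwell(seconds).
- env.inverse_kinematics(position, orientation): joint angles nearest the present ones, or None.
- env.read_state(): the state.
- env.grab_frame(name): name is "scene" or "top"; returns a dict with "image" (420x560x3 uint8, blue, green, red), "fx", "fy", "cx", "cy" (pixels), "position" and "orientation" of the camera in the world. Camera axes: x right, y up, looking along -z (the intrinsics and any distortion apply to the point x, -y, -z); pixel columns grow to the right and rows downward; lengths in m; the calibration is good to about 2 mm. A picture is of the moment at which its call begins. There is no depth.
A pose or a line that the arm cannot do raises env.Unreachable and nothing moves.
- env.close_job(): hands the job in, once; it reports no verdict.
Trained networks look in a picture, given as the dict that the camera call returned (one of the last four; its "shot" number tells which), for a name from the list of things; names that differ only in an ending like _2 or _b are one class to them, and where a whole thing is asked for, a point or a joint stands for the part that bears it (a point fixed in the world has none). Each returns a list of dicts, best first, with "score" (0 to 1); they miss things now and then, are a little off and sometimes report something else, mostly with a low value. They report only what shows in the picture. A call takes as long as a camera call. They do not tell look-alikes from the thing itself.
- env.search_frame(picture, thing): "xyz" ([x, y, z] in m, in world coordinates, good to about 4 mm: the middle of the surface that is visible of it).
- env.trace(picture, thing): "mask" (420x560 bool, what is visible of it).
The state is a dict: "clock": time; "joint_positions": joint angles; "qvel": joint speeds; "joint_torque": joint torques, N m; "position": TCP position; "tool_rot": TCP orientation; "force": force on the tool from outside, world axes, zero at the start; "wrist_torque": the same for the moment, N m; "opening": opening from 0.0 (shut) to 1.0 (fully open).
Only numpy, scipy, OpenCV 4.12 (cv2) and the standard library are available. Lean on these libraries where they do the work, as an engineer would, in place of code of your own. Each camera call takes 0.05 s, during which the arm holds its last target.

## Working session

There is one attempt and no reset: what is moved stays moved. The work goes in short steps, each a Python script; the robot and the scene stay as the last script left them, time stands still between calls to the robot, and variables do not carry over. Pictures are saved under pics/ and viewed, and the job is handed in when it is done.

```bash
mkdir -p pics; ls; python3 - <<'E'
from workcell import env
import cv2
for n in ("scene","top"):
    f=env.grab_frame(n); cv2.imwrite(f"pics/{n}0.png",f["image"])
    print(n,{k:v for k,v in f.items() if k!="image"})
    for t in ("rail","hook","caddy","pail","mouse","mug","cleaner","hook_grip","pail_tab","pail_bail"):
        print(t,[( [round(float(c),3) for c in d["xyz"]],round(float(d["score"]),2)) for d in env.search_frame(f,t)])
s=env.read_state(); print(s)
E
```

```text
pics
scene {'fx': 388.72537396088654, 'fy': 388.72537396088654, 'cx': 282.3193002024615, 'cy': 205.56533406830113, 'position': array([0.96129154, 0.4061378 , 0.86489296]), 'orientation': array([ 38.25368472,   0.81309965, 132.80325857]), 'shot': 1}
rail [([0.67, 0.036, 0.228], 0.91)]
hook [([0.403, 0.396, 0.084], 0.93), ([0.555, 0.29, 0.102], 0.89), ([0.58, 0.408, 0.123], 0.86), ([0.421, 0.173, 0.118], 0.66), ([0.685, 0.385, 0.125], 0.55), ([0.532, -0.29, 0.031], 0.33)]
caddy [([0.558, 0.304, 0.047], 0.56)]
pail [([0.534, -0.291, 0.032], 0.72), ([0.428, -0.001, 0.026], 0.48), ([0.707, -0.255, 0.092], 0.43)]
mouse [([0.428, -0.002, 0.026], 0.97)]
mug [([0.722, 0.274, 0.041], 0.77)]
cleaner [([0.709, -0.257, 0.091], 0.85)]
hook_grip [([0.41, 0.397, 0.082], 0.89), ([0.688, 0.384, 0.124], 0.76), ([0.576, 0.401, 0.12], 0.65), ([0.421, 0.164, 0.116], 0.62), ([0.557, 0.294, 0.1], 0.58), ([0.533, -0.29, 0.037], 0.5)]
pail_tab [([0.532, -0.29, 0.038], 0.83)]
pail_bail [([0.533, -0.287, 0.03], 0.86)]
top {'fx': 444.9892568358087, 'fy': 444.9892568358087, 'cx': 272.53012109636524, 'cy': 208.789
[... 746 characters left out ...]
4], 0.82)]
{'clock': 1.1, 'joint_positions': array([ 8.42610394e+01,  2.20406632e+01,  4.53496395e-01, -1.79040368e-03,
       -6.84101713e+01, -1.48185328e+01]), 'qvel': array([ 6.17961261e-02,  1.34906973e-02, -1.08749664e-01,  4.00681645e-02,
       -4.87081786e-02, -5.32282526e-05]), 'joint_torque': array([ 2.08638053e-04, -3.90480101e+01,  1.87623149e+01,  4.22460794e+00,
        1.55537232e-02, -1.09585139e-05]), 'position': array([0.21940937, 0.58520686, 0.22256211]), 'tool_rot': array([-9.00021476e+01, -2.29025221e-03,  1.59441848e+02]), 'force': array([0.0672117 , 0.33701366, 1.17620688]), 'wrist_torque': array([-0.03503853, -0.00788179,  0.05186628]), 'opening': 0.9963534725175601}
```

View pics/scene0.png

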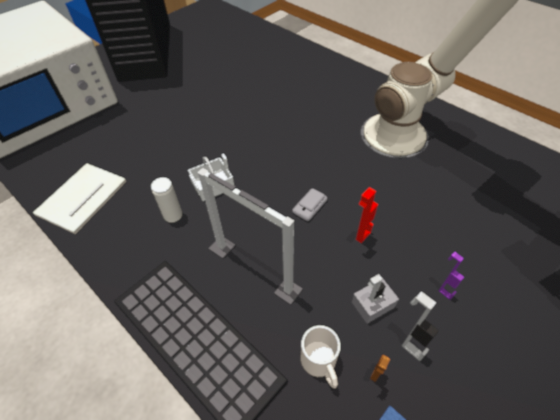

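View pics/top0.png

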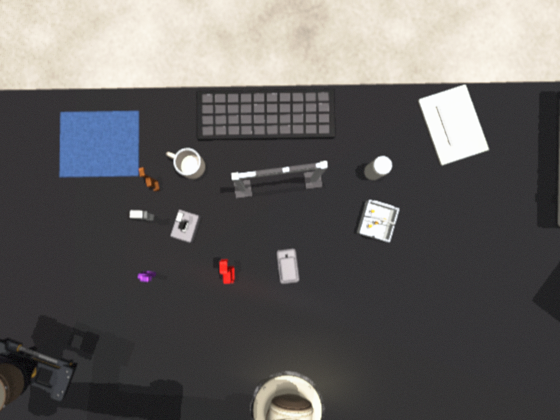

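Look-alikes, by pixel in the scene view:
- red (366,215)
- purple (453,277)
- brown/orange (381,367)
- large steel hook, free-standing (420,325)
- smaller steel hook in the grey holder (376,295)

I choose the last one, and will check it in a close crop.

```bash
python3 - <<'E'
import cv2,numpy as np
a=cv2.imread("pics/scene0.png");b=cv2.imread("pics/top0.png")
c=cv2.resize(a[255:375,340:460],(400,400),interpolation=cv2.INTER_CUBIC)
d=cv2.resize(b[185:265,120:220],(400,320),interpolation=cv2.INTER_CUBIC)
o=np.zeros((400,800,3),np.uint8);o[:,:400]=c;o[:320,400:]=d
cv2.imwrite("pics/crop1.png",o)
c=cv2.resize(a[165:305,190:310],(360,420),interpolation=cv2.INTER_CUBIC)
d=cv2.resize(b[155:255,225:405],(440,244),interpolation=cv2.INTER_CUBIC)
o=np.zeros((420,800,3),np.uint8);o[:,:360]=c;o[:244,360:]=d
cv2.imwrite("pics/crop2.png",o)
E
```

```text
(no output)
```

View pics/crop1.png

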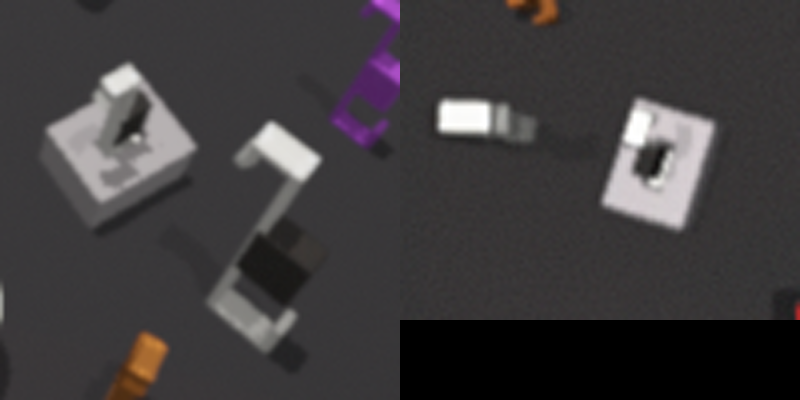

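View pics/crop2.png

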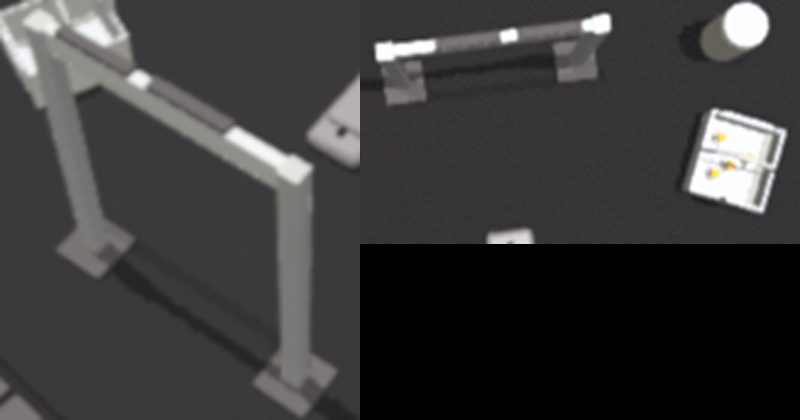

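The crop confirms it: the small steel hook stands in the grey holder, and the free-standing one is about a third bigger. In the rail crop, the notch is the bright gap in the dark strip. Next I fit poses from masks.

```bash
python3 - <<'E'
from workcell import env
import cv2,numpy as np,pickle
out={}
for n in ("scene","top"):
    f=env.grab_frame(n); out[n]={"f":f}
    vis=f["image"].copy()
    for i,t in enumerate(("rail","hook","caddy","pail")):
        r=env.trace(f,t); 
        out[n][t]=r
        for d in r:
            m=d["mask"]; ys,xs=np.where(m); print(n,t,round(d["score"],2),m.sum(),xs.min(),xs.max(),ys.min(),ys.max())
        
        for d in r[:6]:
            vis[d["mask"]]=vis[d["mask"]]//2+np.array([(0,0,128),(0,128,0),(128,0,0),(0,128,128)][i],np.uint8)
    cv2.imwrite(f"pics/mask_{n}.png",vis)
pickle.dump(out,open("obs.pkl","wb"))
E
```

```text
scene rail 0.57 3078 198 301 169 304
scene hook 0.98 1047 402 438 292 360
scene hook 0.91 616 356 376 188 241
scene hook 0.91 437 440 463 253 298
scene hook 0.66 262 369 384 276 300
scene hook 0.66 205 372 389 356 380
scene hook 0.33 586 293 325 190 219
scene caddy 0.83 965 352 397 280 321
scene pail 0.83 768 189 233 155 199
top rail 0.96 1223 232 326 161 197
top hook 0.77 215 221 233 259 282
top hook 0.47 234 127 153 209 220
top hook 0.44 202 138 158 167 190
top caddy 0.97 472 171 199 213 241
top caddy 0.49 109 177 187 213 229
top pail 0.64 1168 357 397 200 240
```

View pics/mask_scene.png

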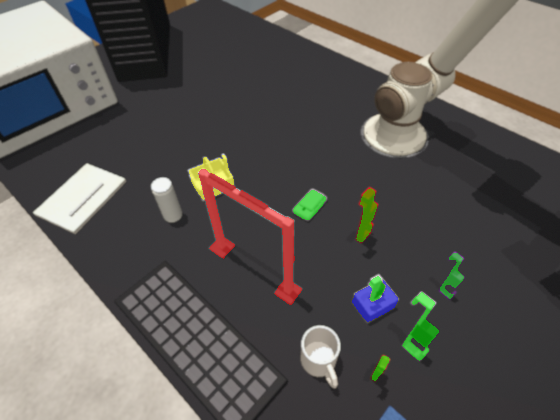

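View pics/mask_top.png

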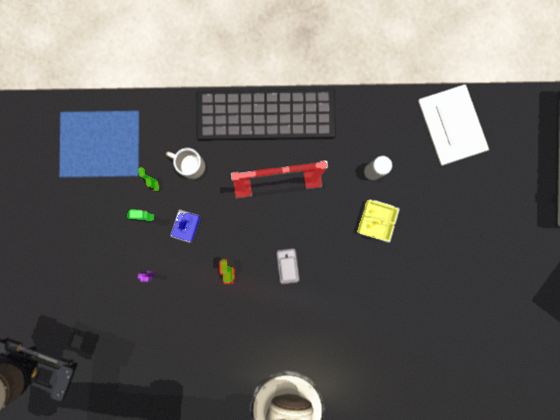

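```bash
cat > vis.py <<'E'
import numpy as np,cv2,pickle
from scipy.spatial.transform import Rotation as Rn
from scipy.optimize import minimize
S=4
def proj(f,P):
    R=Rn.from_euler('xyz',f["orientation"],degrees=True).as_matrix()
    q=(np.atleast_2d(P)-f["position"])@R
    return np.c_[f["cx"]+f["fx"]*q[:,0]/-q[:,2], f["cy"]+f["fy"]*-q[:,1]/-q[:,2]]
def box(x0,x1,y0,y1,z0,z1):
    return np.array([(x,y,z) for x in(x0,x1) for y in (y0,y1) for z in (z0,z1)],float)/1000
def place(B,p,z=0):
    c,s=np.cos(p[2]),np.sin(p[2]); return B@np.array([[c,-s,0],[s,c,0],[0,0,1]]).T+np.array([p[0],p[1],z])
def sil(f,boxes,roi):
    x0,x1,y0,y1=roi; m=np.zeros(((y1-y0)*S,(x1-x0)*S),np.uint8)
    for B in boxes:
        u=((proj(f,B)-[x0,y0]+0.5)*S-0.5)
        h=cv2.convexHull((u*16).round().astype(np.int32))
        cv2.fillConvexPoly(m,h,1,shift=4)
    return m
def target(f,roi,thr):
    x0,x1,y0,y1=roi; g=f["image"][y0:y1,x0:x1].max(2)
    return (cv2.resize(g,None,fx=S,fy=S,interpolation=cv2.INTER_CUBIC)>thr).astype(np.uint8)
def overlay(f,boxes,roi,name,k=6):
    x0,x1,y0,y1=roi; im=cv2.resize(f["image"][y0:y1,x0:x1],None,fx=k,fy=k,interpolation=cv2.INTER_CUBIC)
    E=[(0,1),(2,3),(4,5),(6,7),(0,2),(1,3),(4,6),(5,7),(0,4),(1,5),(2,6),(3,7)]
    for B in boxes:
        u=((proj(f,B)-[x0,y0]+0.5)*k-0.5).round().astype(int)
        for a,b in E: cv2.line(im,tuple(map(int,u[a])),tuple(map(int,u[b])),(0,255,0),1)
    cv2.imwrite(name,im)
# models, local mm
H=[box(-10.5,10.5,-6,6,0,4),box(-10.5,-6.5,-6,6,-139,4),box(6.5,10.5,-6,6,-17,4),box(-33,-7,-7,7,-90,-48),
   box(-38.5,-6.5,-6,6,-139,-135),box(-38.5,-34.5,-6,6,-139,-113)]
CAD=[box(-40,40,-30,30,0,45)]
def rail(foot): return [box(-5,5,-100,100,265,290),box(-8,8,-115,-99,0,290),box(-8,8,99,115,0,290),box(-foot,foot,-107-foot,-107+foot,0,6),box(-foot,foot,107-foot,107+foot,0,6)]
E
python3 - <<'E'
from vis import *
o=pickle.load(open("obs.pkl","rb"))
F={n:o[n]["f"] for n in o}
def fit(model,rois,thr,p0,zs=0,name="",cams=("scene","top")):
    T={n:target(F[n],rois[n],thr[n]) for n in cams}
    def c(p):
        t=0
        for n in cams:
            m=sil(F[n],[place(B,p) for B in model],rois[n]); i=(m&T[n]).sum(); u=(m|T[n]).sum(); t+=1-i/u
        return t
    best=min((minimize(c,np.array(p0)+[0,0,d],method="Nelder-Mead",options=dict(initial_simplex=np.array(p0)+[0,0,d]+np.array([[0,0,0],[.01,0,0],[0,.01,0],[0,0,.15]]),xatol=1e-5,fatol=1e-5)) for d in (-.2,0,.2)),key=lambda r:r.fun)
    print(name,cams,best.x[:2].round(4),np.degrees(best.x[2]).round(2),round(best.fun,4))
    return best.x
def bx(n,t,i=0,pad=8):
    ys,xs=np.where(o[n][t][i]["mask"]); return (xs.min()-pad,xs.max()+pad,ys.min()-pad,ys.max()+pad)
thr={"scene":100,"top":100}
HC=[b+[0,0,.146] for b in H]
HCx=[b+[-.0+.0225,0,.146] for b in H]   # cup centred in pocket
rois={n:bx(n,"caddy") for n in F}; rois["scene"]=(344,405,268,330)
for cams in (("scene","top"),("scene",),("top",)):
    p=fit(CAD+HCx,rois,thr,[.55,.29,-.3],name="caddy",cams=cams)
    if len(cams)==2:
        for n in F: overlay(F[n],[place(B,p) for B in CAD+HCx],rois[n],f"pics/ov_cad_{n}.png",8)
rois={n:bx(n,"rail") for n in F}
# feet & strips are darker
for cams in (("scene","top"),("scene",),("top",)):
    p=fit(rail(20),rois,{"scene":70,"top":60},[.67,.03,.09],name="rail",cams=cams)
    if len(cams)==2:
        for n in F: overlay(F[n],[place(B,p) for B in rail(20)],rois[n],f"pics/ov_rail_{n}.png",5)
E
```

```text
caddy ('scene', 'top') [0.5435 0.2927] -19.49 0.4955
caddy ('scene',) [0.536  0.2886] -13.23 0.2514
caddy ('top',) [0.546  0.2943] -21.74 0.1614
rail ('scene', 'top') [0.6669 0.0178] 6.22 0.6787
rail ('scene',) [0.6659 0.0171] 6.89 0.3783
rail ('top',) [0.6692 0.0153] 5.88 0.2944
```

```bash
python3 - <<'E'
import cv2,numpy as np
ims=[cv2.imread(f"pics/ov_{a}_{n}.png") for a in("cad","rail") for n in ("scene","top")]
print([i.shape for i in ims])
for k,(a,b) in enumerate((ims[:2],ims[2:])):
    W=800; o=np.zeros((600,800,3),np.uint8)
    for j,i in enumerate((a,b)):
        s=min(400/i.shape[1],600/i.shape[0]); i=cv2.resize(i,None,fx=s,fy=s); o[:i.shape[0],400*j:400*j+i.shape[1]]=i[:, :400]
    cv2.imwrite(f"pics/ovc{k}.png",o)
E
```

```text
[(496, 488, 3), (352, 352, 3), (755, 595, 3), (260, 550, 3)]
```

View pics/ovc0.png

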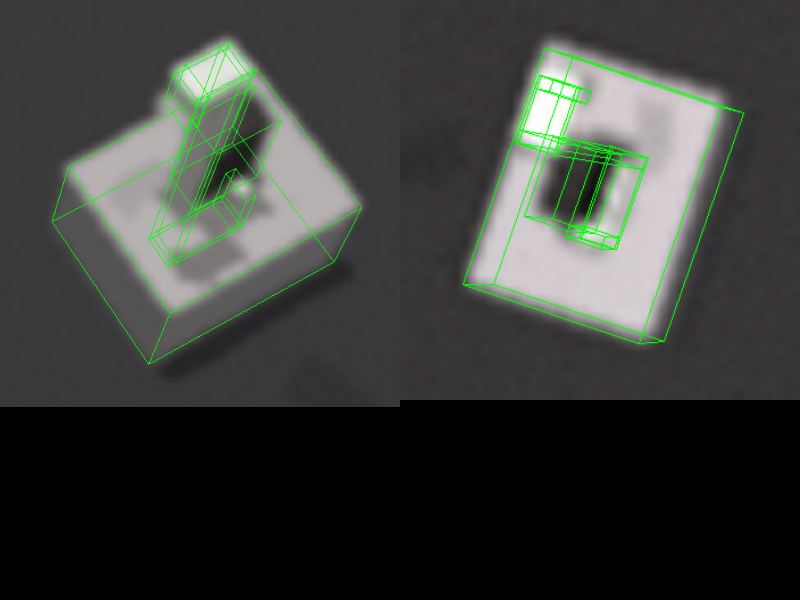

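View pics/ovc1.png

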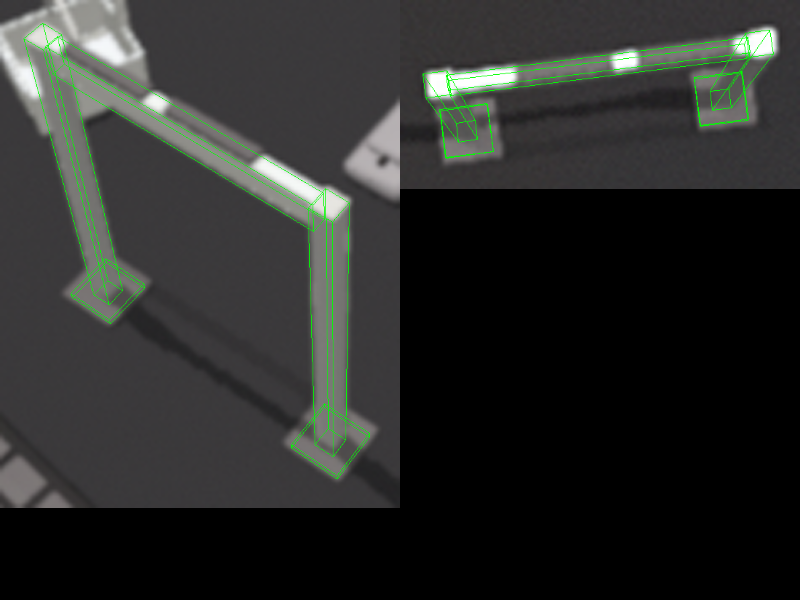

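```bash
python3 - <<'E'
from vis import *
o=pickle.load(open("obs.pkl","rb"))
F={n:o[n]["f"] for n in o}
g=F["top"]["image"].max(2); print(g[226:229,165:206]); g=F["scene"]["image"].max(2); print(g[310:314,345:402])
def fit(models,rois,thr,p0,name,cams,nx=0):
    T={n:target(F[n],rois[n],thr[n]) for n in cams}
    def c(p):
        t=0
        for n in cams:
            m=sil(F[n],[place(B,p) for B in models(n,p)],rois[n]); i=(m&T[n]).sum(); u=(m|T[n]).sum(); t+=1-i/u
        return t
    st=np.array([.01,.01,.15,.004,.004][:len(p0)])
    def run(d):
        x=np.array(p0,float); x[2]+=d
        return minimize(c,x,method="Nelder-Mead",options=dict(initial_simplex=np.vstack([x,x+np.diag(st)]),xatol=1e-5,fatol=1e-5,maxiter=600))
    best=min((run(d) for d in(-.2,0,.2)),key=lambda r:r.fun)
    print(name,cams,best.x.round(4),np.degrees(best.x[2]).round(2),round(best.fun,4)); return best.x
rois={"scene":(344,405,268,330),"top":(163,207,205,249)}
HCx=[b+[.0225,0,.146] for b in H]
def cm(n,p): return ([box(-40,40,-30,30,44,45)] if n=="top" else CAD)+HCx
for cams in (("scene","top"),("scene",),("top",)):
    p=fit(cm,rois,{"scene":78,"top":120},[.55,.29,-.3],"caddy",cams)
    if len(cams)==2:
        for n in F: overlay(F[n],[place(B,p) for B in CAD+HCx],rois[n],f"pics/ov2_{n}.png",8)
def bx(n,t,i=0,pad=8):
    ys,xs=np.where(o[n][t][i]["mask"]); return (xs.min()-pad,xs.max()+pad,ys.min()-pad,ys.max()+pad)
rois={n:bx(n,"rail") for n in F}
for cams in (("scene","top"),("scene",),("top",)):
    fit(lambda n,p: rail(p[3]*1000),rois,{"scene":78,"top":74},[.667,.017,.11,.024],"rail",cams)
E
```

```text
[[ 55  57  55  56  53  55  53  69 126 193 210 210 190 116  58  49  51  47
   25  25 120 208 194 186 208 213 213 214 215 199 136  83  63  55  48  57
   55  57  54  55  59]
 [ 55  54  58  54  55  54  54  85 156 201 209 207 181 110  57  50  48  40
   22  52 134 201 189 186 206 212 213 214 209 187 119  77  62  51  51  51
   55  55  55  54  58]
 [ 56  54  55  55  58  56  54 105 180 207 209 207 190 137 100  70  53  52
   43  98 175 187 184 190 206 210 213 213 209 172 107  69  58  51  54  54
   57  57  55  53  59]]
[[ 58  59  58  58  59  58  58  58  58  58  59  64  74  81  84  84  84  83
   85  95 122 155 176 182 181 172 150 139 135 131 134 142 160 162 147 127
  110  97  92  92  91  89  86  80  69  57  48  41  39  38  40  43  49  56
   58  59  59]
 [ 58  59  60  59  58  59  59  58  58  59  59  60  66  75  82  84  84  84
   84  86  97 128 163 179 183 180 174 172 165 154 153 142 138 127 110  98
   93  92  91  91  89  83  72  61  49  41  38  38  40  43  46  53  55  58
   57  59  59]
 [ 58  58  58  59  58  59  59  59  58  58  58  58  61  67  77  82  84  85
   83  84  86 105 143 173 181 183 182 181 177 165 152 130 111  98  94  92
   91  91  90  86  80  67  51  43  40  38  39  42  47  52  55  57  58  58
   58  59  58]
 [ 59  59  58  58  58  58  58  59  58  58  59  58  58  62  70  80  85  84
   85  84  84  91 118 153 174 181 181 176 165 145 122 106  95  91  91  91
   90  86  80  68  58  47  40  39  39  43  47  52  55  57  58  59  58  58
   58  58  58]]
caddy ('scene', 'top') [ 0.5435  0.2911 -0.3276] -18.77 0.2666
caddy ('scene',) [ 0.5413  0.2912 -0.3409] -19.53 0.0778
caddy ('top',) [ 0.5454  0.2909 -0.3218] -18.44 0.1472
rail ('scene', 'top') [0.6671 0.016  0.1185 0.0248] 6.79 0.4745
rail ('scene',) [0.6647 0.0153 0.1162 0.0243] 6.66 0.3248
rail ('top',) [0.6683 0.0154 0.1148 0.0251] 6.58 0.1088
```

```bash
python3 - <<'E'
from vis import *
from scipy.ndimage import map_coordinates
o=pickle.load(open("obs.pkl","rb"))
F={n:o[n]["f"] for n in o}
for n,p in (("scene",(.6647,.0153,.1162)),("top",(.6683,.0154,.1148))):
    ys=np.arange(-115,115.1,1.)
    P=place(np.c_[np.zeros_like(ys),ys,np.full_like(ys,290)]/1000,p)
    acc=0
    for dx in (-3,0,3):
        P=place(np.c_[np.full_like(ys,dx),ys,np.full_like(ys,290)]/1000,p)
        u=proj(F[n],P); acc=acc+map_coordinates(F[n]["image"].max(2).astype(float),[u[:,1],u[:,0]],order=1)
    acc/=3
    d=dict(zip(ys.astype(int),acc.astype(int)))
    print(n,[ (k,v) for k,v in d.items() if -95<=k<=95 and k%2==0])
im=[]
a=F["scene"]["image"][148:205,180:240];b=F["top"]["image"][193:247,350:405]
A=np.zeros((400,800,3),np.uint8); x=cv2.resize(a,(400,380),interpolation=cv2.INTER_CUBIC); A[:380,:400]=x; A[:393,400:]=cv2.resize(b,(400,393),interpolation=cv2.INTER_CUBIC)
cv2.imwrite("pics/pail0.png",A)
E
```

```text
scene [(np.int64(-94), np.int64(231)), (np.int64(-92), np.int64(222)), (np.int64(-90), np.int64(202)), (np.int64(-88), np.int64(159)), (np.int64(-86), np.int64(128)), (np.int64(-84), np.int64(116)), (np.int64(-82), np.int64(115)), (np.int64(-80), np.int64(115)), (np.int64(-78), np.int64(118)), (np.int64(-76), np.int64(118)), (np.int64(-74), np.int64(118)), (np.int64(-72), np.int64(117)), (np.int64(-70), np.int64(117)), (np.int64(-68), np.int64(118)), (np.int64(-66), np.int64(118)), (np.int64(-64), np.int64(119)), (np.int64(-62), np.int64(117)), (np.int64(-60), np.int64(117)), (np.int64(-58), np.int64(116)), (np.int64(-56), np.int64(117)), (np.int64(-54), np.int64(116)), (np.int64(-52), np.int64(114)), (np.int64(-50), np.int64(114)), (np.int64(-48), np.int64(114)), (np.int64(-46), np.int64(115)), (np.int64(-44), np.int64(116)), (np.int64(-42), np.int64(115)), (np.int64(-40), np.int64(114)), (np.int64(-38), np.int64(114)), (np.int64(-36), np.int64(115)), (np.int64(-34), np.int64(115)), (np.int64(-32), np.int64(116)), (np.int64(-30), np.int64(115)), (np.int64(-28), np.int64(112)), (np.i
[... 4177 characters left out ...]
), np.int64(116)), (np.int64(52), np.int64(116)), (np.int64(54), np.int64(123)), (np.int64(56), np.int64(151)), (np.int64(58), np.int64(206)), (np.int64(60), np.int64(237)), (np.int64(62), np.int64(243)), (np.int64(64), np.int64(245)), (np.int64(66), np.int64(248)), (np.int64(68), np.int64(251)), (np.int64(70), np.int64(253)), (np.int64(72), np.int64(253)), (np.int64(74), np.int64(252)), (np.int64(76), np.int64(250)), (np.int64(78), np.int64(246)), (np.int64(80), np.int64(244)), (np.int64(82), np.int64(244)), (np.int64(84), np.int64(247)), (np.int64(86), np.int64(250)), (np.int64(88), np.int64(253)), (np.int64(90), np.int64(253)), (np.int64(92), np.int64(251)), (np.int64(94), np.int64(249))]
```

View pics/pail0.png

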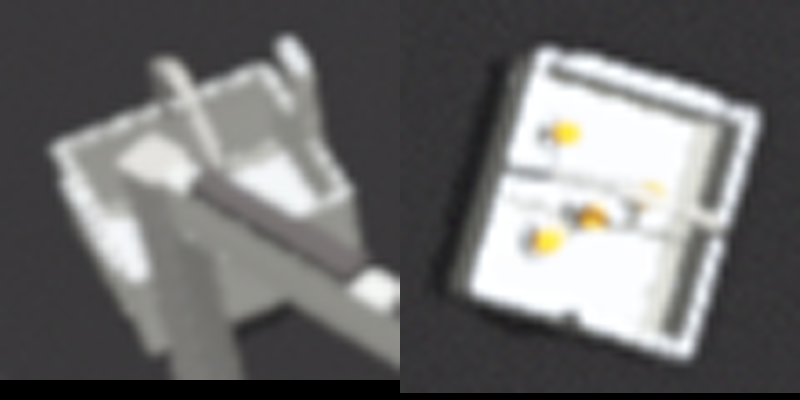

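```bash
cat >> vis.py <<'E'
def bail():
    # bar along y at x=0: level +-10 at z=100 then 40deg down to y=+-45
    r=3; t=np.tan(np.radians(40)); out=[box(-r,r,-10,10,97,103)]
    for s in (-1,1):
        out.append(np.array([(x,s*y,z+d) for x in(-r,r) for y,z in ((10,100),(42,100-32*t)) for d in(-3,3)])/1000)
        out.append(box(-r,r,min(s*39,s*45),max(s*39,s*45),48,100-32*t))
    return out
PAILRIM=[box(-50,50,-45,45,47,48)]; PAIL=[box(-50,50,-45,45,0,48)]; TAB=[box(-53,-47,-10,10,48,92)]
E
python3 - <<'E'
from vis import *
o=pickle.load(open("obs.pkl","rb"))
F={n:o[n]["f"] for n in o}
RP={"scene":(.6647,.0153,.1162),"top":(.6683,.0154,.1148)}
rois={"scene":(180,240,148,205),"top":(350,405,193,247)}
T={}
for n,t in (("scene",95),("top",150)):
    m=target(F[n],rois[n],t); 
    if n=="top":
        c,_=cv2.findContours(m,cv2.RETR_EXTERNAL,cv2.CHAIN_APPROX_NONE); c=max(c,key=cv2.contourArea); m=np.zeros_like(m); cv2.drawContours(m,[c],-1,1,-1)
    T[n]=m
railm=sil(F["scene"],[place(B,RP["scene"]) for B in rail(25)]+[place(box(-5,5,-87,58,290,295),RP["scene"])],rois["scene"])
railm=cv2.dilate(railm,np.ones((9,9),np.uint8))
def cost(p,cams):
    t=0
    for n in cams:
        mod=[place(B,p) for B in ((PAILRIM if n=="top" else PAIL)+TAB+bail())]
        m=sil(F[n],mod,rois[n]); Tn=T[n]; w=(1-railm) if n=="scene" else np.ones_like(m)
        t+=1-((m&Tn)*w).sum()/((m|Tn)*w).sum()
    return t
for cams in (("scene","top"),("scene",),("top",)):
    best=None
    for d in (-.45,-.3,-.15):
        x=np.array([.55,-.275,d]); r=minimize(cost,x,args=(cams,),method="Nelder-Mead",options=dict(initial_simplex=np.vstack([x,x+np.diag([.01,.01,.15])]),xatol=1e-5,fatol=1e-5))
        if best is None or r.fun<best.fun: best=r
    print(cams,best.x.round(4),np.degrees(best.x[2]).round(2),round(best.fun,3))
    if len(cams)==2:
        ims=[]
        for n in F:
            overlay(F[n],[place(B,best.x) for B in PAIL+TAB+bail()],rois[n],f"pics/ovp_{n}.png",7); ims.append(cv2.resize(cv2.imread(f"pics/ovp_{n}.png"),(400,400)))
        cv2.imwrite("pics/ovp.png",np.hstack(ims))
E
```

```text
('scene', 'top') [ 0.549  -0.2778 -0.2917] -16.71 0.194
('scene',) [ 0.5472 -0.2785 -0.2819] -16.15 0.1
('top',) [ 0.5518 -0.2778 -0.3021] -17.31 0.069
```

View pics/ovp.png

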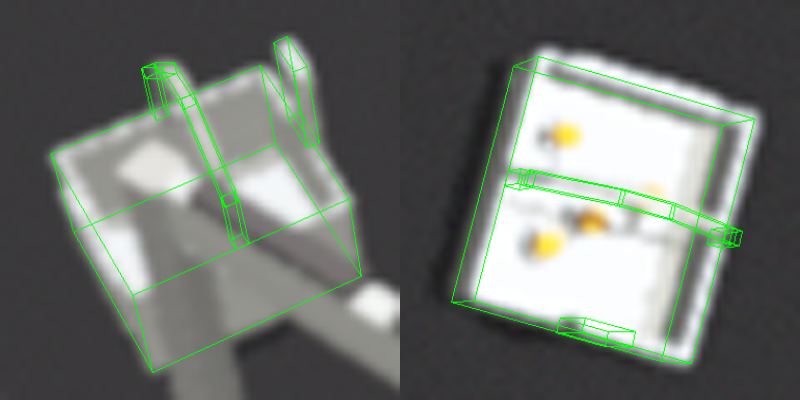

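```bash
cat > rb.py <<'E'
import numpy as np
from workcell import env
from scipy.spatial.transform import Rotation as Rn
def pose(grasp,yaw,tilt,flip=False):
    """grasp point world, heading yaw(deg), tilt(deg from vertical; approaching from -x of heading)"""
    c,s=np.cos(np.radians(yaw)),np.sin(np.radians(yaw)); t=np.radians(tilt)
    a=np.array([np.sin(t)*c,np.sin(t)*s,-np.cos(t)]); z=np.array([-s,c,0])*(-1 if flip else 1)
    R=np.column_stack([np.cross(a,z),a,z])
    return np.array(grasp)+.019*a, Rn.from_matrix(R).as_euler('xyz',degrees=True)
def loc(p,yaw,v):
    c,s=np.cos(np.radians(yaw)),np.sin(np.radians(yaw)); return np.array([p[0]+c*v[0]-s*v[1],p[1]+s*v[0]+c*v[1],p[2]+v[2]])
CAD=(.5434,.2911,-18.9); RAIL=(.6666,.0154,6.65); PAILP=(.5495,-.278,-16.7)
SEAT0=loc((CAD[0],CAD[1],.146),CAD[2],(.0225,0,0))
NOTCH=loc((RAIL[0],RAIL[1],.290),RAIL[2],(0,-.0152,0))
GRIP=(-.030,0,-.069)
T=35
E
python3 - <<'E'
from rb import *
print(SEAT0,NOTCH)
for fl in (0,1):
  for n,p,y,t in (("hook",loc(SEAT0,CAD[2],GRIP),CAD[2],T),("hookup",loc(SEAT0,CAD[2],GRIP)+[0,0,.25],CAD[2],T),("rail",loc(NOTCH,RAIL[2],GRIP),RAIL[2],T),("railup",loc(NOTCH,RAIL[2],GRIP)+[-.02,0,.07],RAIL[2],T),
    ("pail",loc((PAILP[0],PAILP[1],.075),PAILP[2],(-.05,0,0)),PAILP[2],15),("pailr",loc(NOTCH,RAIL[2],(-.0225-.05,0,-.135+.003-.025)),RAIL[2],15)):
    q=env.inverse_kinematics(*pose(p,y,t,fl)); print(fl,n,p.round(3),None if q is None else np.round(q,1))
E
```

```text
[0.56468692 0.28381186 0.146     ] [6.68360221e-01 3.02264296e-04 2.90000000e-01]
0 hook [0.536 0.294 0.077] [ 40.8  25.3 -48.1  95.  -29.8 119.7]
0 hookup [0.536 0.294 0.327] [ 55.3   9.6 -25.9  43.8 -52.9 169. ]
0 rail [ 0.639 -0.003  0.221] None
0 railup [ 0.619 -0.003  0.291] [  17.     5.4  -28.    15.4  -22.8 -112.7]
0 pail [ 0.502 -0.264  0.075] [ -10.6   21.6  -32.1    4.4  -21.4 -100. ]
0 pailr [ 0.596 -0.008  0.133] [  15.9   19.2  -24.8    4.6  -31.3 -102.9]
1 hook [0.536 0.294 0.077] [ 40.8  25.3 -48.1  95.  -29.8 -60.3]
1 hookup [0.536 0.294 0.327] [ 55.3   9.6 -25.9  43.8 -52.9 -11. ]
1 rail [ 0.639 -0.003  0.221] None
1 railup [ 0.619 -0.003  0.291] [ 17.    5.4 -28.   15.4 -22.8  67.3]
1 pail [ 0.502 -0.264  0.075] [-10.6  21.6 -32.1   4.4 -21.4  80. ]
1 pailr [ 0.596 -0.008  0.133] [ 15.9  19.2 -24.8   4.6 -31.3  77.1]
```

```bash
python3 - <<'E'
from rb import *
for t in (25,27,30,33,36,40):
  for n,p,y in (("hook",loc(SEAT0,CAD[2],GRIP),CAD[2]),("hookup",loc(SEAT0,CAD[2],GRIP)+[0,0,.06],CAD[2]),("rail",loc(NOTCH,RAIL[2],GRIP),RAIL[2]),("railup",loc(NOTCH,RAIL[2],GRIP)+[-.005,0,.035],RAIL[2])):
    q=env.inverse_kinematics(*pose(p,y,t,1)); print(t,n,p.round(3),None if q is None else np.round(q,1))
E
```

```text
25 hook [0.536 0.294 0.077] [ 45.4  25.  -42.7  65.4 -24.8 -35.3]
25 hookup [0.536 0.294 0.137] [ 49.9  20.7 -36.7  47.6 -32.2 -19.6]
25 rail [ 0.639 -0.003  0.221] [ 15.9  14.1 -21.4   7.8 -30.1  74.9]
25 railup [ 0.634 -0.003  0.256] [ 16.1  11.7 -18.7   6.9 -35.   75.8]
27 hook [0.536 0.294 0.077] [ 44.2  24.9 -44.3  72.9 -25.1 -41.6]
27 hookup [0.536 0.294 0.137] [ 49.4  20.5 -38.8  53.6 -31.6 -25. ]
27 rail [ 0.639 -0.003  0.221] [ 16.   13.5 -23.5   9.4 -26.6  73.2]
27 railup [ 0.634 -0.003  0.256] [ 16.2  11.1 -20.8   8.2 -31.8  74.5]
30 hook [0.536 0.294 0.077] [ 42.6  24.9 -46.1  82.7 -26.3 -49.7]
30 hookup [0.536 0.294 0.137] [ 48.4  20.3 -41.5  62.5 -31.3 -32.9]
30 rail [ 0.639 -0.003  0.221] [ 16.   12.6 -27.1  13.  -21.1  69.7]
30 railup [ 0.634 -0.003  0.256] [ 16.3  10.1 -24.   10.8 -26.7  71.9]
33 hook [0.536 0.294 0.077] [ 41.4  25.1 -47.4  90.6 -28.2 -56.5]
33 hookup [0.536 0.294 0.137] [ 47.3  20.2 -43.7  71.1 -31.8 -40.3]
33 rail [ 0.639 -0.003  0.221] [ 15.6  11.9 -31.6  19.6 -14.7  63.5]
33 railup [ 0.634 -0.003  0.256] [ 16.3   9.3 -27.6  14.7 -21.1  68.1]
36 hook [0.536 0.294 0.077] [ 40.6  25.5 -48.4  96.9 -30.7 -62. ]
36 hookup [0.536 0.294 0.137] [ 46.2  20.3 -45.5  78.8 -32.9 -46.9]
36 rail [ 0.639 -0.003  0.221] None
36 railup [ 0.634 -0.003  0.256] [ 15.8   8.5 -32.2  21.7 -14.6  61.5]
40 hook [0.536 0.294 0.077] [ 40.2  26.2 -49.5 103.4 -34.5 -68. ]
40 hookup [0.536 0.294 0.137] [ 45.1  20.7 -47.4  87.5 -35.3 -54.5]
40 rail [ 0.639 -0.003  0.221] None
40 railup [ 0.634 -0.003  0.256] None
```

```bash
python3 - <<'E'
from vis import *
o=pickle.load(open("obs.pkl","rb"))
F={n:o[n]["f"] for n in o}
def ray(n,u,v,z):
    f=F[n];R=Rn.from_euler('xyz',f["orientation"],degrees=True).as_matrix()
    d=R@np.array([(u-f["cx"])/f["fx"],-(v-f["cy"])/f["fy"],-1]); return f["position"]+d*(z-f["position"][2])/d[2]
for z in (.17,.2,.23): print(z,ray("top",137,214.5,z).round(3), ray("scene",423,300,z).round(3))
print("base",ray("scene",405,347,0).round(3),ray("scene",418,358,0).round(3),ray("scene",437,335,0.03).round(3))
print("purple",ray("top",143,277,.1).round(3),"brown",ray("top",148,180,.08).round(3),"red",ray("top",228,270,.12).round(3))
E
```

```text
0.17 [0.573 0.391 0.17 ] [0.554 0.38  0.17 ]
0.2 [0.571 0.382 0.2  ] [0.572 0.381 0.2  ]
0.23 [0.57  0.373 0.23 ] [0.589 0.382 0.23 ]
base [0.578 0.401 0.   ] [0.58  0.435 0.   ] [0.523 0.438 0.03 ]
purple [0.402 0.395 0.1  ] brown [0.676 0.387 0.08 ] red [0.419 0.157 0.12 ]
```

```bash
python3 - <<'E'
from vis import *
from rb import env
o=pickle.load(open("obs.pkl","rb"))
f=o["top"]["f"]; s=env.read_state()
R=Rn.from_euler('xyz',s["tool_rot"],degrees=True).as_matrix(); print(R.round(2)); p=s["position"]
im=cv2.resize(f["image"][320:420,0:140],None,fx=5.5,fy=5.5,interpolation=cv2.INTER_CUBIC)
def draw(x,y0,z,col):
    B=np.array([p+R@np.array([a,b,c]) for a in(-x,x) for b in y0 for c in (-z,z)])
    u=((proj(f,B)-[0,320]+.5)*5.5).astype(int)
    for a,b in [(0,1),(2,3),(4,5),(6,7),(0,2),(1,3),(4,6),(5,7),(0,4),(1,5),(2,6),(3,7)]: cv2.line(im,tuple(map(int,u[a])),tuple(map(int,u[b])),col,1)
draw(.0375,(-.07,-.07-.06),.095,(0,255,0))
draw(.0095,(0,-.07),.0585,(0,0,255))
cv2.imwrite("pics/grip.png",im)
E
```

```text
[[-0.94  0.   -0.35]
 [ 0.35  0.   -0.94]
 [-0.   -1.   -0.  ]]
```

View pics/grip.png

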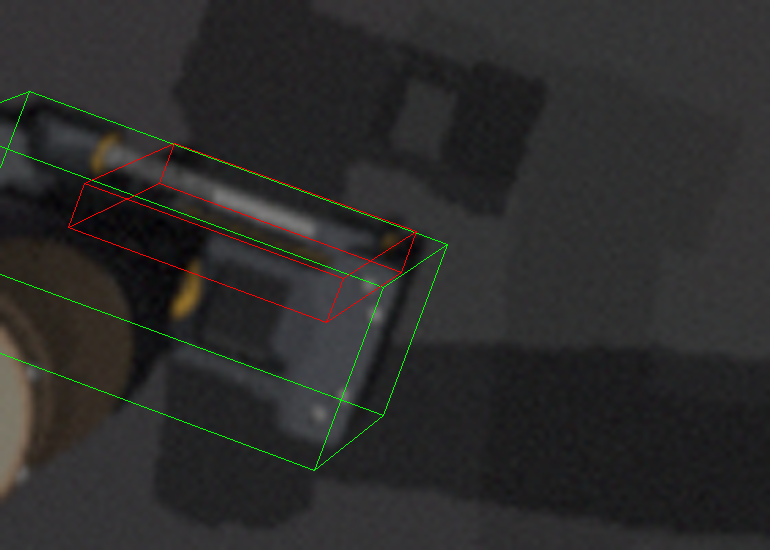

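```bash
cat >> rb.py <<'E'
T=32; YG=CAD[2]+3.0
def adir(yaw,tilt):
    c,s=np.cos(np.radians(yaw)),np.sin(np.radians(yaw)); t=np.radians(tilt); return np.array([np.sin(t)*c,np.sin(t)*s,-np.cos(t)])
def st(tag=""):
    s=env.read_state(); print(tag,"t",round(s["clock"],2),"p",s["position"].round(4),"F",s["force"].round(2),"op",round(s["opening"],3),"q",s["joint_positions"].round(1)); return s
def shot(tag):
    import cv2
    for n in("scene","top"):
        f=env.grab_frame(n); cv2.imwrite(f"pics/{tag}_{n}.png",f["image"])
        yield f
E
python3 - <<'E'
from rb import *
g=loc(SEAT0,CAD[2],GRIP); a=adir(YG,T)
env.gripper_to(0.6,20)
p,r=pose(g-.2*a,YG,T,1); print(np.round(env.inverse_kinematics(p,r),1))
env.goto(p,r); st("pre")
hit=env.move_straight(pose(g-.05*a,YG,T,1)[0],rate=.12,force_limit=6); st(hit)
if not hit:
    hit=env.move_straight(pose(g,YG,T,1)[0],rate=.04,force_limit=5); st(hit)
list(shot("pregrasp"))
import cv2
x=cv2.imread("pics/pregrasp_scene.png")[230:370,320:470];y=cv2.imread("pics/pregrasp_top.png")[180:260,110:230]
cv2.imwrite("pics/pg.png",np.hstack([cv2.resize(x,(420,400)),cv2.resize(y,(380,400))]))
E
```

```text
[ 65.8   8.  -38.7  44.9 -48.  -24. ]
pre t 3.76 p [0.4443 0.3209 0.2311] F [ 0.35 -0.71 -0.52] op 0.602 q [ 65.8   8.1 -38.6  44.9 -48.  -24. ]
False t 5.16 p [0.5205 0.2983 0.1034] F [-0.38  0.35  0.34] op 0.601 q [ 47.3  19.9 -47.4  77.2 -29.  -44.6]
False t 6.56 p [0.546  0.2909 0.0611] F [-0.7  -0.98 -0.41] op 0.596 q [ 39.5  24.5 -47.9  94.  -25.9 -55.3]
```

View pics/pg.png

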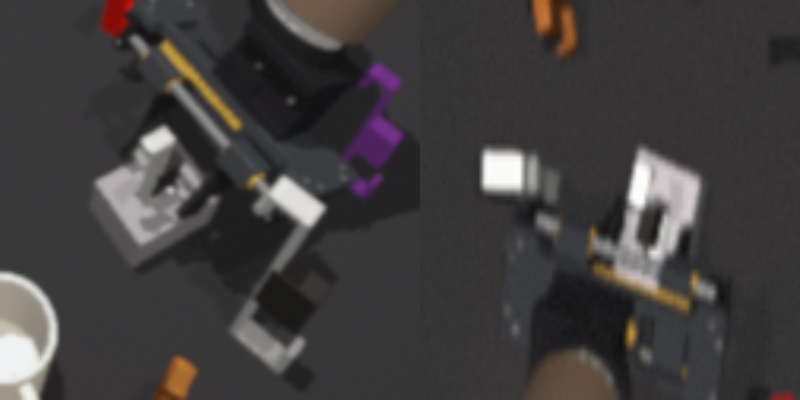

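The fingers straddle the grip block at the small hook. The gripper body's end sits close to the big hook's top, at about (288,195) in the left crop. I'll close, then lift in guarded steps.

```bash
python3 - <<'E'
from rb import *
import cv2
env.gripper_to(0.0,25); s=st("closed")
p=s["position"]; h=np.array([np.cos(np.radians(YG)),np.sin(np.radians(YG)),0])
hit=env.move_straight(p-h*.001+[0,0,.02],rate=.05,force_limit=6); s=st(("lift20",hit))
if not hit:
    hit=env.move_straight(p-h*.0025+[0,0,.03],rate=.04,force_limit=4); s=st(("lift30",hit))
for f in shot("lift"): pass
x=cv2.imread("pics/lift_scene.png")[220:360,330:480];y=cv2.imread("pics/lift_top.png")[180:260,110:230]
cv2.imwrite("pics/lf.png",np.hstack([cv2.resize(x,(420,400)),cv2.resize(y,(380,400))]))
E
```

```text
closed t 7.39 p [0.546  0.2908 0.0609] F [-0.63 -1.03  0.23] op 0.155 q [ 39.5  24.5 -47.9  94.  -25.9 -55.3]
('lift20', False) t 7.94 p [0.5447 0.291  0.0805] F [-0.07 -0.07 -0.92] op 0.155 q [ 41.9  22.7 -47.1  86.5 -26.7 -49.5]
('lift30', False) t 8.34 p [0.5439 0.2913 0.0911] F [ 1.6  -0.53 -0.7 ] op 0.157 q [ 43.2  21.8 -46.6  82.8 -27.3 -46.6]
```

View pics/lf.png

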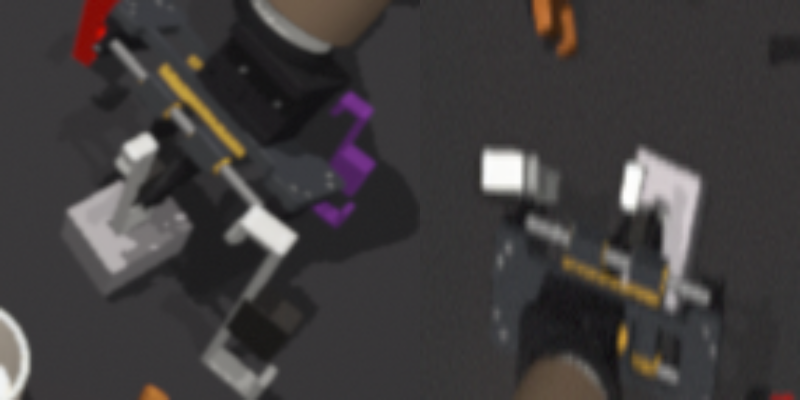

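```bash
python3 - <<'E'
from rb import *
import cv2
s=st(); p=s["position"]; h=np.array([np.cos(np.radians(YG)),np.sin(np.radians(YG)),0])
for dz,b in ((.01,.000),(.019,.003)):
    hit=env.move_straight(p-h*b+[0,0,dz],rate=.04,force_limit=4); s=st((dz,hit))
    if hit: break
for f in shot("lift2"): pass
x=cv2.imread("pics/lift2_scene.png")[220:360,330:480];y=cv2.imread("pics/lift2_top.png")[180:260,110:230]
cv2.imwrite("pics/lf2.png",np.hstack([cv2.resize(x,(420,400)),cv2.resize(y,(380,400))]))
E
```

```text
t 8.44 p [0.5439 0.2913 0.091 ] F [ 1.73 -0.41  0.28] op 0.16 q [ 43.2  21.8 -46.6  82.8 -27.3 -46.6]
(0.01, True) t 8.65 p [0.5436 0.291  0.0937] F [1.93 0.39 0.26] op 0.155 q [ 43.6  21.6 -46.4  81.4 -27.5 -45.6]
```

View pics/lf2.png

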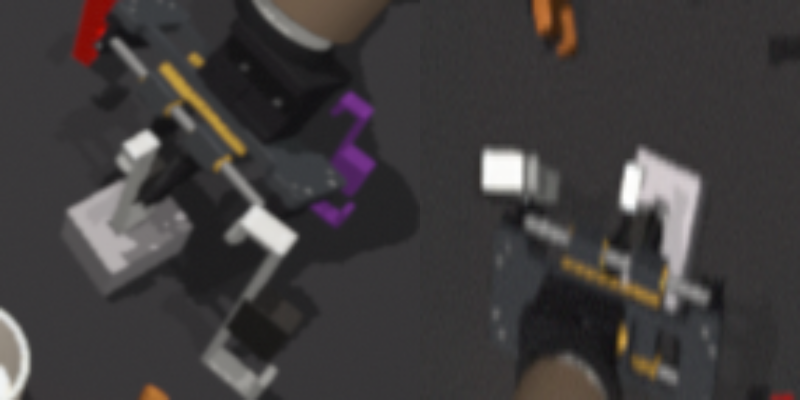

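```bash
python3 - <<'E'
from rb import *
import cv2
s=st(); p=s["position"]; h=np.array([np.cos(np.radians(YG)),np.sin(np.radians(YG)),0])
for dz,b in ((.008,.000),(.016,.003),(.03,.02)):
    hit=env.move_straight(p-h*b+[0,0,dz],rate=.025,force_limit=7); s=st((dz,hit))
    if hit: break
for f in shot("lift3"): pass
x=cv2.imread("pics/lift3_scene.png")[220:360,330:480];y=cv2.imread("pics/lift3_top.png")[180:260,110:230]
cv2.imwrite("pics/lf3.png",np.hstack([cv2.resize(x,(420,400)),cv2.resize(y,(380,400))]))
E
```

```text
t 8.75 p [0.5436 0.291  0.0931] F [2.9  0.51 0.99] op 0.158 q [ 43.5  21.7 -46.4  81.5 -27.5 -45.6]
(0.008, False) t 9.23 p [0.543  0.2906 0.1006] F [-0.53 -0.39 -0.23] op 0.157 q [ 44.5  21.  -45.9  78.3 -28.1 -43.1]
(0.016, False) t 9.72 p [0.5407 0.2921 0.1094] F [ 0.45 -0.26 -1.09] op 0.158 q [ 45.7  20.3 -45.5  75.4 -28.8 -41. ]
(0.03, False) t 10.76 p [0.5244 0.2964 0.1231] F [-0.69 -0.76 -1.52] op 0.159 q [ 49.   18.5 -45.4  70.1 -30.7 -38.3]
```

View pics/lf3.png

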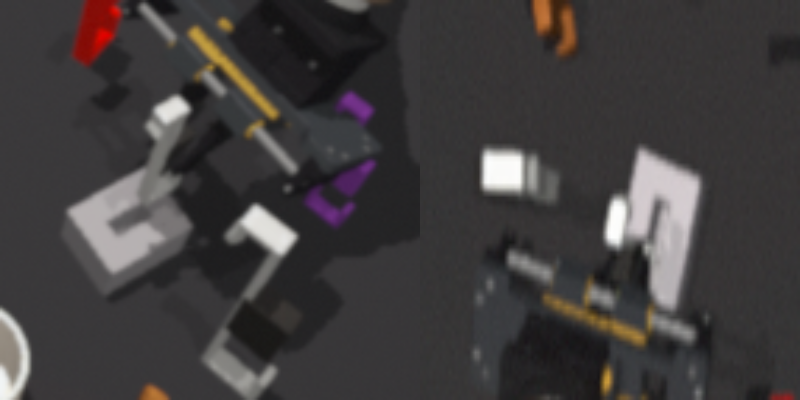

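```bash
cat >> rb.py <<'E'
def seatpose(off,yaw=RAIL[2],tilt=T):
    """TCP pose that puts nominal hook seat at NOTCH + off (rail axes)"""
    g=loc(loc(NOTCH,yaw,off),yaw,GRIP); return pose(g,yaw,tilt,1)
E
python3 - <<'E'
from rb import *
s=st(); p=s["position"]
up=p+[-.02,0,.2]
A=seatpose((-.10,0,.10)); B=seatpose((-.045,0,.04))
print(env.inverse_kinematics(*A).round(1),env.inverse_kinematics(*B).round(1),env.inverse_kinematics(*seatpose((0,0,0))).round(1))
env.move_straight(up,rate=.2); st("up")
env.goto(*A); st("A")
env.move_straight(*B,rate=.12); st("B")
env.dwell(.3)
import pickle,cv2
F={}
for n in("scene","top"):
    f=env.grab_frame(n); F[n]=f; cv2.imwrite(f"pics/hov_{n}.png",f["image"])
pickle.dump((F,env.read_state()),open("hov.pkl","wb"))
E
```

```text
t 10.86 p [0.5245 0.2964 0.123 ] F [ 0.34 -0.26 -2.04] op 0.157 q [ 49.   18.5 -45.4  70.1 -30.7 -38.3]
[ 18.9  -3.6 -30.3  12.1 -32.5  69.3] [ 17.1   5.3 -31.1  14.4 -22.7  67.8] [ 15.8  12.1 -29.9  16.8 -17.   66.1]
up t 12.02 p [0.5041 0.2956 0.3213] F [-0.09  0.56 -1.22] op 0.158 q [ 59.3   6.3 -25.8  38.1 -55.8  -6.6]
A t 13.22 p [ 0.5493 -0.0134  0.3044] F [-1.11 -0.48 -0.76] op 0.159 q [ 18.9  -3.5 -30.3  12.1 -32.5  69.3]
B t 14.05 p [ 0.604  -0.0069  0.2453] F [ 0.94 -0.42 -1.42] op 0.157 q [ 17.1   5.3 -31.1  14.4 -22.7  67.8]
```

View pics/hov_scene.png

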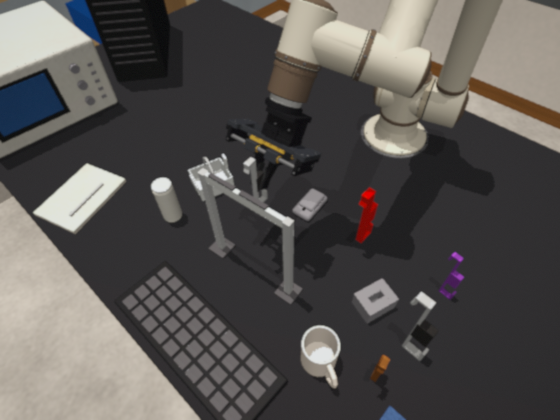

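```bash
cat > ovh.py <<'E'
import sys
from vis import *
import rb
def run(pk,out,yaw=rb.RAIL[2],adj=(0,0,0),extra=None):
    F,s=pickle.load(open(pk,"rb"))
    a=rb.adir(yaw,rb.T); g=s["position"]-.019*a; seat=rb.loc(g,yaw,(.030+adj[0],adj[1],.069+adj[2]))
    HB=[place(B,(seat[0],seat[1],np.radians(yaw)),seat[2]) for B in H]
    ims=[]
    for n,bi in (("scene",(-.0019,0)),("top",(.0017,0))):
        b=np.array([bi[0],0,0])
        RB=[place(B,(rb.RAIL[0],rb.RAIL[1],np.radians(rb.RAIL[2])))+b for B in rail(25)[:3]]
        u=proj(F[n],seat[None]-[0,0,.04])[0].astype(int)
        roi=(u[0]-36,u[0]+36,max(0,u[1]-40),max(0,u[1]-40)+80)
        overlay(F[n],[B+b for B in HB]+RB,roi,"/tmp/o.png",7); ims.append(cv2.resize(cv2.imread("/tmp/o.png"),(400,444)))
        k=cv2.resize(F[n]["image"][roi[2]:roi[3],roi[0]:roi[1]],(400,444),interpolation=cv2.INTER_CUBIC)
        cv2.imwrite(out.replace(".png",f"_{n}.png"),np.hstack([k,ims[-1]]))
if __name__=="__main__": run(sys.argv[1],sys.argv[2])
E
python3 ovh.py hov.pkl pics/hovo.png
```

```text
(no output)
```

View pics/hovo_scene.png

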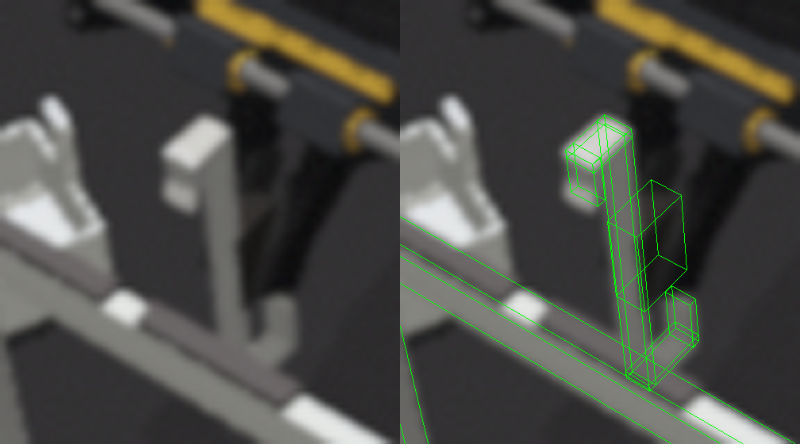

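View pics/hovo_top.png

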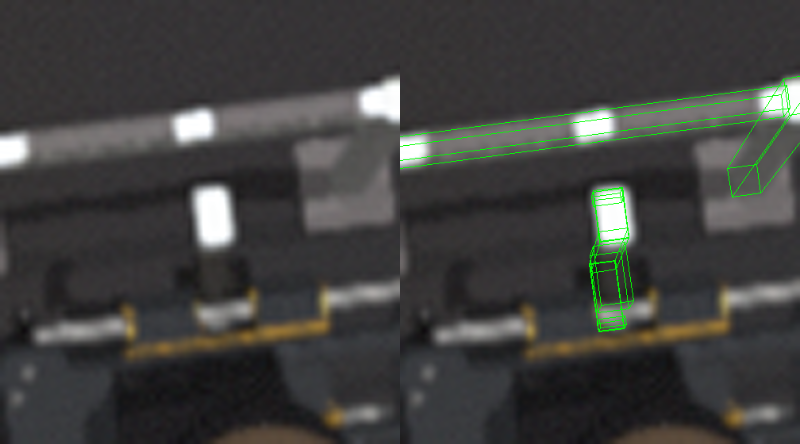

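```bash
python3 - <<'E'
from vis import *
import rb
F,s=pickle.load(open("hov.pkl","rb"))
a=rb.adir(rb.RAIL[2],rb.T); g=s["position"]-.019*a; seat=rb.loc(g,rb.RAIL[2],(.03,0,.069)); print("seat nominal",seat.round(4), "notch",rb.NOTCH.round(4))
def ray(n,u,v,z):
    f=F[n];R=Rn.from_euler('xyz',f["orientation"],degrees=True).as_matrix()
    d=R@np.array([(u-f["cx"])/f["fx"],-(v-f["cy"])/f["fy"],-1]); return f["position"]+d*(z-f["position"][2])/d[2]
yaw=np.radians(rb.RAIL[2]); X=np.array([np.cos(yaw),np.sin(yaw),0]);Y=np.array([-np.sin(yaw),np.cos(yaw),0])
for n,thr in (("top",190),("scene",175)):
    u0=proj(F[n],rb.NOTCH[None])[0]; u1=proj(F[n],seat[None]+[0,0,.004])[0]
    g8=cv2.resize(F[n]["image"].max(2),None,fx=4,fy=4,interpolation=cv2.INTER_CUBIC)
    k,lab,stt,cen=cv2.connectedComponentsWithStats((g8>thr).astype(np.uint8))
    res=[]
    for uu in (u0,u1):
        c=(cen+.5)/4-.5; i=min((j for j in range(1,k) if stt[j,4]>100),key=lambda j:np.hypot(*(c[j]-uu))); res.append(c[i]); print(n,uu.round(1),c[i].round(1),stt[i,4])
    N=ray(n,*res[0],.290); Sx=ray(n,*res[1],seat[2]+.004)
    d=Sx-N; print(n,"notch",N.round(4),"hook",Sx.round(4),"rel rail x,y:",round(d@X,4),round(d@Y,4))
E
```

```text
seat nominal [ 0.6236 -0.0049  0.3305] notch [6.684e-01 3.000e-04 2.900e-01]
top [285.3 169.3] [285.5 169.2] 484
top [288.6 185.8] [289.  185.5] 860
top notch [ 6.687e-01 -1.000e-04  2.900e-01] hook [ 0.6243 -0.0059  0.3345] rel rail x,y: -0.0448 -0.0007
scene [235.8 190.9] [236.  191.1] 408
scene [248.5 161.2] [249.  161.4] 704
scene notch [0.6684 0.001  0.29  ] hook [ 0.6234 -0.004   0.3345] rel rail x,y: -0.0453 0.0002
```

```bash
python3 - <<'E'
from rb import *
env.move_straight(seatpose((-.010,0.0003,.038))[0],rate=.08); st("near"); env.dwell(.2); s0=st()
hit=env.move_straight(seatpose((.008,0.0003,.038))[0],rate=.015,force_limit=4); s=st(hit)
env.dwell(.15); s=st("after")
yaw=np.radians(RAIL[2]); X=np.array([np.cos(yaw),np.sin(yaw),0])
d=(s["position"]-seatpose((0,0,0))[0])@X; print("nominal seat x at stop",d, "Fx",(s["force"]-s0["force"])@X)
E
```

```text
near t 15.04 p [ 0.6384 -0.003   0.2423] F [0.02 0.3  0.14] op 0.161 q [ 16.4   9.  -26.7  13.1 -23.4  69.6]
 t 15.24 p [ 0.6382 -0.003   0.2429] F [ 0.09  0.31 -1.06] op 0.156 q [ 16.4   8.9 -26.7  13.1 -23.4  69.6]
True t 16.02 p [ 0.6488 -0.0019  0.2411] F [-0.25 -0.44 -1.23] op 0.164 q [ 16.2  10.1 -25.2  12.6 -23.9  70.3]
after t 16.18 p [ 0.6482 -0.002   0.2403] F [-0.29  0.33 -0.82] op 0.155 q [ 16.2  10.1 -25.2  12.6 -23.9  70.3]
nominal seat x at stop -0.0003186871531246427 Fx -0.3745072271519974
```

```bash
cat >> rb.py <<'E'
_y=np.radians(RAIL[2]); RX=np.array([np.cos(_y),np.sin(_y),0]); RY=np.array([-np.sin(_y),np.cos(_y),0])
def fm(n=6):
    F=[];P=[]
    for i in range(n): s=env.read_state(); F.append(s["force"]);P.append(s["position"]); env.dwell(.02)
    F=np.mean(F,0);P=np.mean(P,0); d=P-seatpose((0,0,0))[0]
    print("t",round(s["clock"],2),"seat off(mm)",(np.array([d@RX,d@RY,d[2]])*1000).round(2),"F rail",np.round([F@RX,F@RY,F[2]],2)); return F
E
python3 - <<'E'
from rb import *
fm()
for x in (.0,.001,.002,.003,.004):
    hit=env.move_straight(seatpose((x,0.0003,.038))[0],rate=.015,force_limit=8)
    F=fm(); print(x,hit)
    if F@RX<-2.5 or hit: break
E
```

```text
t 16.26 seat off(mm) [-0.34  0.   35.42] F rail [-0.15  0.21 -1.26]
t 16.65 seat off(mm) [ 0.04  0.33 38.13] F rail [ 0.08  0.26 -1.34]
0.0 False
t 17.0 seat off(mm) [ 0.97  0.28 37.91] F rail [-0.08  0.3  -1.3 ]
0.001 False
t 17.35 seat off(mm) [ 1.02  0.07 37.45] F rail [-5.18  0.73  0.42]
0.002 False
```

```bash
python3 - <<'E'
from rb import *
x=-.0005
env.move_straight(seatpose((x,0.0003,.036))[0],rate=.02); fm()
hit=env.move_straight(seatpose((x,0.0003,.009))[0],rate=.03,force_limit=6); fm(); print(hit)
if not hit:
    for z in (.007,.006,.005,.004,.003,.002,.001,0,-.001):
        hit=env.move_straight(seatpose((x,0.0003,z))[0],rate=.02,force_limit=8); F=fm(4); print(z,hit)
        if hit or F[2]>2.5: break
E
```

```text
t 17.76 seat off(mm) [-0.1   0.39 36.17] F rail [-0.09  0.09 -1.09]
t 18.91 seat off(mm) [-0.28  0.35  9.38] F rail [-0.01 -0.3  -1.05]
False
t 19.23 seat off(mm) [-0.61  0.27  6.84] F rail [-0.07 -0.06 -1.33]
0.007 False
t 19.54 seat off(mm) [-0.54  0.29  5.91] F rail [ 0.41  0.17 -1.16]
0.006 False
t 19.86 seat off(mm) [-0.55  0.27  4.89] F rail [ 0.38  0.04 -1.03]
0.005 False
t 20.18 seat off(mm) [-0.55  0.29  3.91] F rail [-0.04  0.4  -1.26]
0.004 False
t 20.49 seat off(mm) [-0.55  0.29  2.9 ] F rail [ 0.15 -0.28 -1.09]
0.003 False
t 20.81 seat off(mm) [-0.55  0.28  1.91] F rail [-0.23  0.12 -1.11]
0.002 False
t 21.12 seat off(mm) [-0.54  0.29  0.91] F rail [-0.19 -0.04 -1.21]
0.001 False
t 21.44 seat off(mm) [-0.52  0.29 -0.04] F rail [-0.05 -0.19 -0.89]
0 False
t 21.76 seat off(mm) [-0.01  0.37 -0.19] F rail [-0.69 -0.28  1.73]
-0.001 False
```

```bash
python3 - <<'E'
from rb import *
import pickle,cv2
F={}
for n in("scene","top"): F[n]=env.grab_frame(n)
pickle.dump((F,env.read_state()),open("seat.pkl","wb"))
from ovh import run
run("seat.pkl","pics/seat.png")
E
```

```text
(no output)
```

View pics/seat_scene.png

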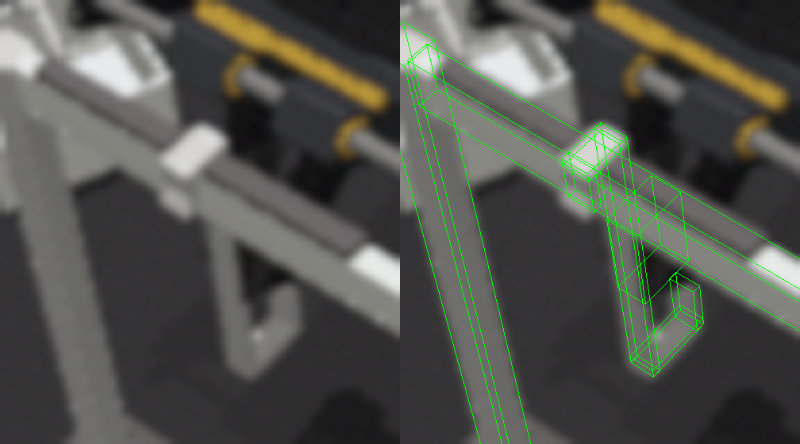

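View pics/seat_top.png

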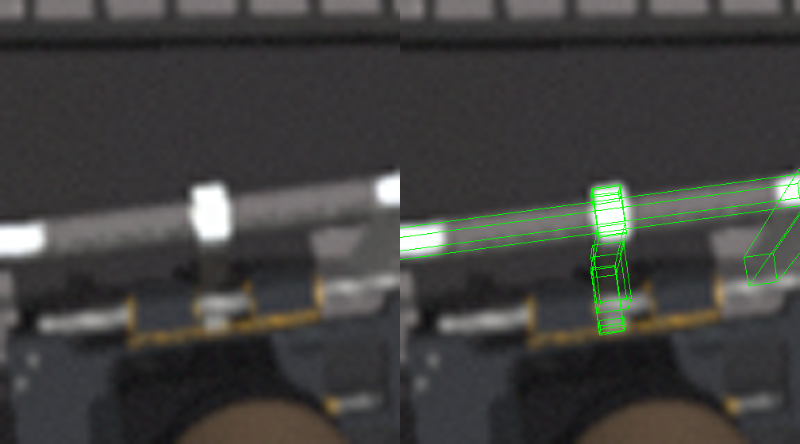

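```bash
python3 - <<'E'
from rb import *
import pickle,cv2
env.gripper_to(0.5,20); st("open"); env.dwell(.2)
s=env.read_state(); a=adir(RAIL[2],T)
hit=env.move_straight(s["position"]-.10*a,rate=.10,force_limit=6); st(hit)
env.dwell(.3)
F={}
for n in("scene","top"): F[n]=env.grab_frame(n)
pickle.dump((F,env.read_state()),open("rel.pkl","wb"))
A=F["scene"]["image"][140:260,190:310];B=F["top"]["image"][140:220,230:350]
cv2.imwrite("pics/rel.png",np.hstack([cv2.resize(A,(400,400),interpolation=cv2.INTER_CUBIC),cv2.resize(B,(400,400),interpolation=cv2.INTER_CUBIC)]))
E
```

```text
open t 22.68 p [ 0.648  -0.0018  0.2039] F [-0.78  0.26 -0.49] op 0.498 q [ 15.9  12.2 -29.7  16.6 -17.3  66.2]
False t 24.03 p [ 0.5952 -0.0079  0.2879] F [ 0.58 -0.    0.01] op 0.503 q [ 17.6   2.3 -26.6  11.4 -30.4  70.7]
```

View pics/rel.png

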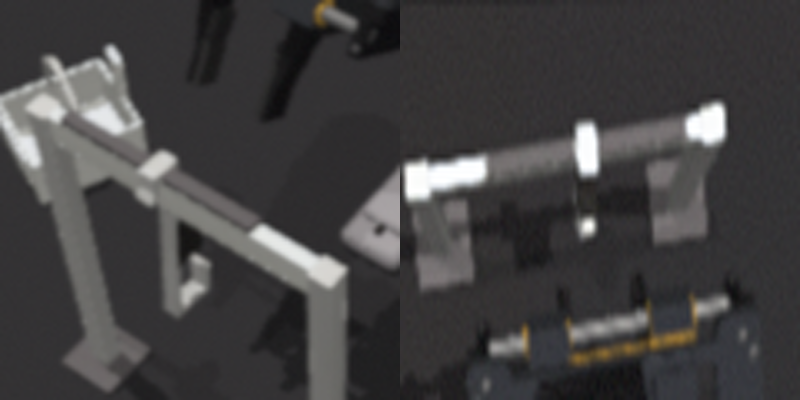

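```bash
cat > hfit.py <<'E'
from vis import *
import rb
def hook_boxes(dx,dy,pitch,dz=0,parts=H):
    # rail frame; pitch>0: bottom moves toward +x  (rotate about seat)
    c,s=np.cos(pitch),np.sin(pitch); R=np.array([[c,0,-s],[0,1,0],[s,0,c]])
    return [place(B@R.T+np.array([dx,dy,dz]),(rb.NOTCH[0],rb.NOTCH[1],np.radians(rb.RAIL[2])),.290) for B in parts]
def fit(pk,out):
    F,_=pickle.load(open(pk,"rb"))
    bias={"scene":-.0019,"top":.0017}
    parts=[H[1],H[4],H[5]]
    f=F["scene"]; roi=(232,262,200,240); T=target(f,roi,95)
    # mask out bar
    bar=sil(f,[place(box(-5,5,-100,100,265,295),(rb.RAIL[0]+bias["scene"],rb.RAIL[1],np.radians(rb.RAIL[2])))],roi); w=1-cv2.dilate(bar,np.ones((7,7),np.uint8))
    def cost(p):
        m=sil(f,[B+[bias["scene"],0,0] for B in hook_boxes(p[0]*0,p[1]/1000,p[2]/10,parts=parts)],roi)
        return 1-((m&T)*w).sum()/((m|T)*w).sum()
    best=min((minimize(cost,x0,method="Nelder-Mead",options=dict(initial_simplex=np.array(x0)+np.vstack([[0,0,0],np.diag([1,2,.5])]))) for x0 in ([0,0,0],[0,0,.8],[0,0,-.6])),key=lambda r:r.fun)
    print("scene fit y(mm),pitch rad",best.x[1].round(2),(best.x[2]/10).round(4),round(best.fun,3))
    for n,roi in (("scene",(215,275,165,245)),("top",(255,315,150,200))):
        overlay(F[n],[B+[bias[n],0,0] for B in hook_boxes(0,best.x[1]/1000,best.x[2]/10)],roi,"/tmp/o.png",6)
        cv2.imwrite(out+f"_{n}.png",cv2.imread("/tmp/o.png"))
    return best.x[1]/1000,best.x[2]/10
if __name__=="__main__": fit("rel.pkl","pics/hf")
E
python3 hfit.py; python3 -c "
import cv2,numpy as np
a=cv2.imread('pics/hf_scene.png');b=cv2.imread('pics/hf_top.png');o=np.zeros((480,720,3),np.uint8);o[:480,:360]=a;o[:300,360:]=b;cv2.imwrite('pics/hf.png',o)"
```

```text
scene fit y(mm),pitch rad 0.05 0.0953 0.196
```

View pics/hf.png

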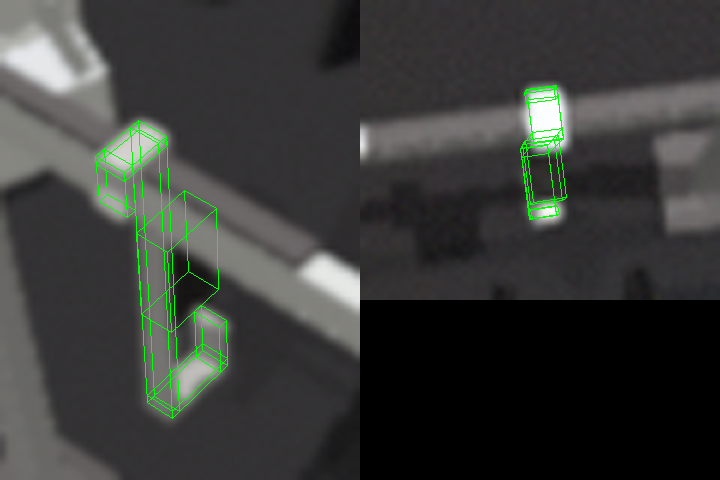

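```bash
cat >> rb.py <<'E'
TP=18
TAB=loc((PAILP[0],PAILP[1],.075),PAILP[2],(-.05,0,0))
E
python3 - <<'E'
from rb import *
import cv2
a=adir(PAILP[2],TP)
s=env.read_state()
env.move_straight(s["position"]+[-.08,-.02,.06],rate=.2); st("ret")
A=pose(TAB-.12*a,PAILP[2],TP,1); print(env.inverse_kinematics(*A).round(1))
env.goto(*A); st("pre")
hit=env.move_straight(pose(TAB-.04*a,PAILP[2],TP,1)[0],rate=.12,force_limit=6); st(hit)
if not hit: hit=env.move_straight(pose(TAB,PAILP[2],TP,1)[0],rate=.05,force_limit=6); st(hit)
f=env.grab_frame("scene"); g=env.grab_frame("top")
x=f["image"][120:220,170:270]; y=g["image"][180:280,330:430]
cv2.imwrite("pics/tab.png",np.hstack([cv2.resize(x,(400,400),interpolation=cv2.INTER_CUBIC),cv2.resize(y,(400,400),interpolation=cv2.INTER_CUBIC)]))
E
```

```text
ret t 25.09 p [ 0.5154 -0.0278  0.3481] F [-0.93  1.2  -0.69] op 0.498 q [ 18.6  -8.8 -27.5   9.7 -40.5  72.3]
[ -9.8   8.1 -30.9   3.9 -33.1  80.1]
pre t 26.2 p [ 0.4725 -0.2544  0.1715] F [ 0.23 -0.03  0.5 ] op 0.502 q [ -9.7   8.1 -30.9   3.9 -33.1  80.1]
False t 27.02 p [ 0.496  -0.2616  0.0958] F [-0.28  0.35  0.13] op 0.501 q [-10.2  16.4 -34.    5.4 -21.7  78.8]
False t 27.97 p [ 0.5074 -0.2653  0.0571] F [-0.27  0.34  0.44] op 0.497 q [-10.4  20.9 -35.2   7.  -16.   77.3]
```

View pics/tab.png

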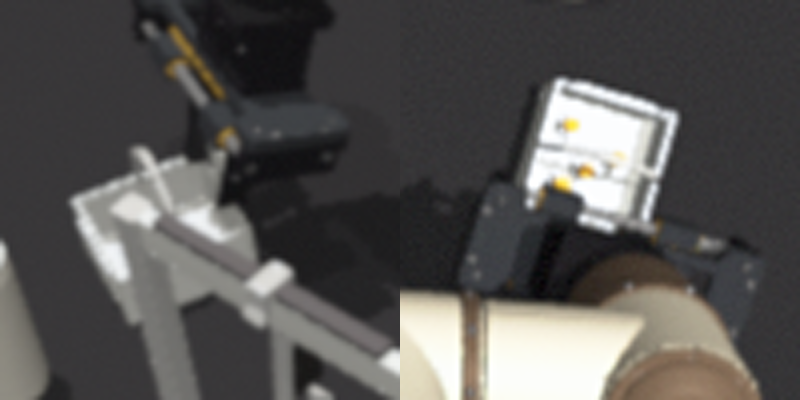

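```bash
python3 - <<'E'
from rb import *
import cv2,pickle
env.gripper_to(0.0,55); s=st("closed")
p=s["position"]
if .18<s["opening"]<.3:
    env.move_straight(p+[0,0,.03],rate=.06); st("l"); 
    env.move_straight(p+[-.02,0.0,.16],rate=.15); st("lift"); env.dwell(.3); st()
    F={n:env.grab_frame(n) for n in("scene","top")}
    pickle.dump((F,env.read_state()),open("pl.pkl","wb"))
    x=F["scene"]["image"][100:220,150:270]; y=F["top"]["image"][160:280,310:430]
    cv2.imwrite("pics/pl.png",np.hstack([cv2.resize(x,(400,400),interpolation=cv2.INTER_CUBIC),cv2.resize(y,(400,400),interpolation=cv2.INTER_CUBIC)]))
E
```

```text
closed t 28.63 p [ 0.5073 -0.2653  0.057 ] F [-0.17  0.83  1.25] op 0.22 q [-10.4  20.9 -35.3   7.  -16.   77.3]
l t 29.28 p [ 0.5067 -0.2652  0.0867] F [-0.54 -0.95 -3.13] op 0.217 q [-10.4  18.2 -33.    5.4 -21.1  78.9]
lift t 30.31 p [ 0.4865 -0.265   0.2156] F [-0.57  0.11 -3.01] op 0.223 q [-10.8   7.2 -24.3   2.8 -40.8  82.3]
 t 30.61 p [ 0.4871 -0.2652  0.2163] F [ 1.01 -0.44 -1.83] op 0.217 q [-10.8   7.1 -24.3   2.8 -40.8  82.3]
```

View pics/pl.png

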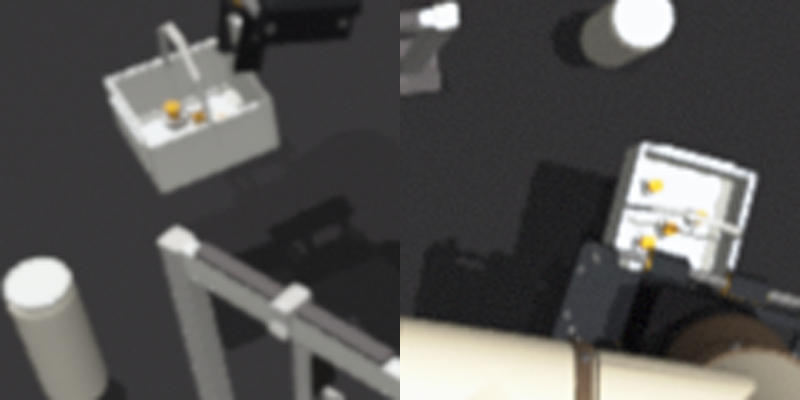

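```bash
cat >> rb.py <<'E'
def bailpose(off,yaw=RAIL[2]):
    g=loc(loc(NOTCH,yaw,off),yaw,(-.05,0,-.025)); return pose(g,yaw,TP,1)
E
python3 - <<'E'
from rb import *
import cv2,pickle
A=bailpose((-.14,0,-.08)); B=bailpose((-.06,0,-.104)); C=bailpose((-.012,0,-.104)); D=bailpose((-.010,0,-.138))
for q in (A,B,C,D): print(env.inverse_kinematics(*q).round(1))
env.goto(*A); st("A")
env.move_straight(*B,rate=.12); st("B"); env.dwell(.3)
F={n:env.grab_frame(n) for n in("scene","top")}
pickle.dump((F,env.read_state()),open("ins.pkl","wb"))
x=F["scene"]["image"][130:270,190:330]; y=F["top"]["image"][140:260,230:350]
cv2.imwrite("pics/ins.png",np.hstack([cv2.resize(x,(400,400),interpolation=cv2.INTER_CUBIC),cv2.resize(y,(400,400),interpolation=cv2.INTER_CUBIC)]))
E
```

```text
[ 19.1   3.2 -38.7   7.5 -30.7  71.7]
[ 16.9  12.8 -30.7   6.5 -28.9  74.5]
[ 16.   17.1 -24.1   5.5 -31.2  76.4]
[ 15.9  19.8 -26.4   6.5 -26.2  75.4]
A t 31.68 p [ 0.486  -0.0213  0.1674] F [ 0.42  0.19 -2.54] op 0.219 q [ 19.1   3.2 -38.7   7.5 -30.7  71.7]
B t 32.53 p [ 0.5643 -0.0122  0.1427] F [-0.28  0.22 -2.72] op 0.221 q [ 16.9  12.8 -30.7   6.5 -29.   74.5]
```

View pics/ins.png

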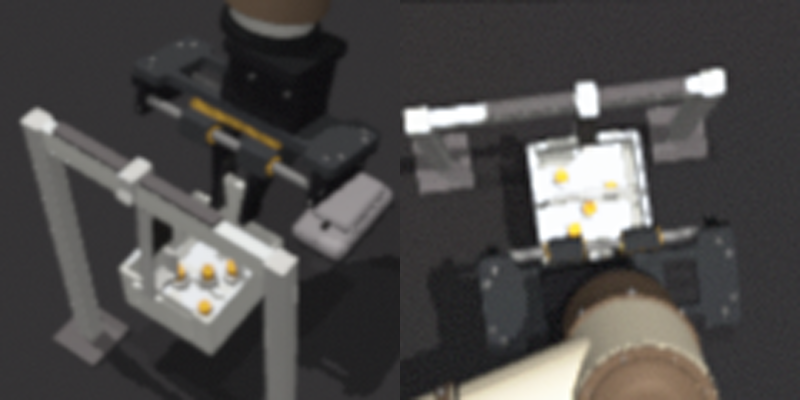

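```bash
cat > ovp.py <<'E'
from vis import *
import rb, sys
from hfit import hook_boxes
def run(pk,out,pitch=.095,hook=True,bail_off=None):
    F,s=pickle.load(open(pk,"rb"))
    yaw=rb.RAIL[2]; g=s["position"]-.019*rb.adir(yaw,rb.TP)
    c=rb.loc(g,yaw,(.05,0,-.075))
    P=[place(B,(c[0],c[1],np.radians(yaw)),c[2]) for B in PAIL+TAB+bail()]
    d=c+[0,0,.1]-rb.NOTCH; print("bail off",np.round([d@rb.RX,d@rb.RY,d[2]],4))
    o=np.zeros((600,800,3),np.uint8)
    for j,(n,roi,b) in enumerate((("scene",(205,285,165,265),-.0019),("top",(255,315,150,220),.0017))):
        overlay(F[n],[B+[b,0,0] for B in P+hook_boxes(0,0,pitch)],roi,"/tmp/o.png",6); i=cv2.imread("/tmp/o.png")
        i=cv2.resize(i,None,fx=400/i.shape[1],fy=400/i.shape[1]); o[:i.shape[0],400*j:400*j+400]=i[:600]
    cv2.imwrite(out,o)
if __name__=="__main__": run(sys.argv[1],sys.argv[2])
E
python3 ovp.py ins.pkl pics/insov.png
```

```text
bail off [-6.010e-02  1.000e-04 -1.037e-01]
```

View pics/insov.png

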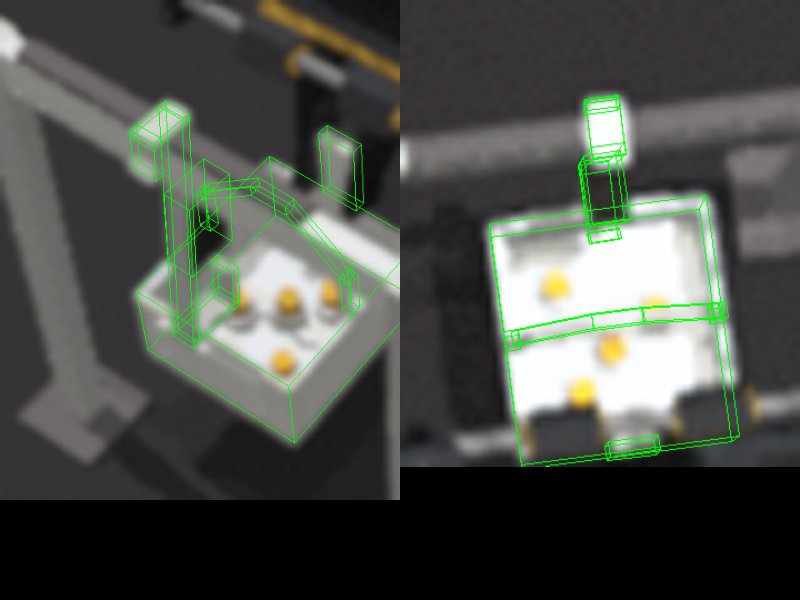

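The overlay matches to about a pixel: pail level, bail centred on the hook, and aimed between tip and block. Inserting, with force guards.

```bash
cat >> rb.py <<'E'
def fb(n=5):
    F=[];P=[]
    for i in range(n): s=env.read_state(); F.append(s["force"]);P.append(s["position"]); env.dwell(.02)
    F=np.mean(F,0);P=np.mean(P,0); d=P-bailpose((0,0,0))[0]; o=np.array([d@RX,d@RY,d[2]])
    print("t",round(s["clock"],2),"bail off(mm)",(o*1000).round(2),"F rail",np.round([F@RX,F@RY,F[2]],2)); return F,o
E
python3 - <<'E'
from rb import *
import cv2,pickle
fb()
for x in (-.035,-.025,-.013):
    hit=env.move_straight(bailpose((x,0,-.104))[0],rate=.04,force_limit=6); F,o=fb(); print(x,hit)
    if hit: break
F={n:env.grab_frame(n) for n in("scene","top")}
pickle.dump((F,env.read_state()),open("ins2.pkl","wb"))
import ovp; ovp.run("ins2.pkl","pics/ins2.png")
E
```

```text
t 33.0 bail off(mm) [-6.0100e+01  7.0000e-02 -1.0375e+02] F rail [-0.1   0.34 -2.75]
t 33.86 bail off(mm) [-3.5310e+01 -6.0000e-02 -1.0422e+02] F rail [-0.57  0.08 -2.46]
-0.035 False
t 34.34 bail off(mm) [-2.4950e+01 -1.0000e-02 -1.0415e+02] F rail [ 0.54  0.02 -3.27]
-0.025 False
t 34.88 bail off(mm) [-1.3030e+01 -2.0000e-02 -1.0422e+02] F rail [-0.28 -0.09 -2.73]
-0.013 False
bail off [-0.0132 -0.     -0.1041]
```

View pics/ins2.png

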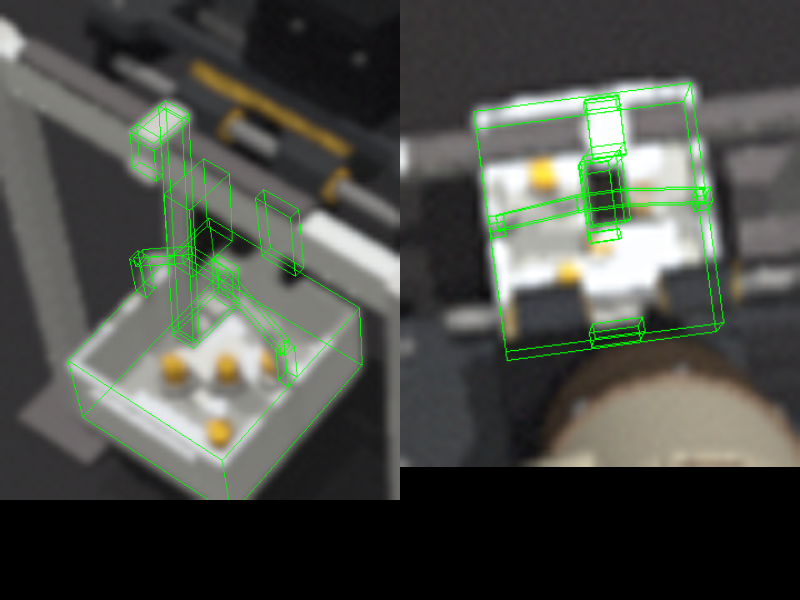

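```bash
python3 - <<'E'
from rb import *
hit=env.move_straight(bailpose((-.0125,0,-.124))[0],rate=.03,force_limit=6); F,o=fb(); print(hit)
if not hit:
    for z in (-.128,-.130,-.132,-.1335,-.135,-.1365,-.138,-.1395):
        hit=env.move_straight(bailpose((-.0115,0,z))[0],rate=.02,force_limit=6); F,o=fb(3); print(z,hit)
        if hit or F[2]>-.3: break
E
```

```text
t 35.88 bail off(mm) [-1.2260e+01  3.0000e-02 -1.2378e+02] F rail [ 0.11  0.12 -2.42]
False
t 36.28 bail off(mm) [-1.158e+01 -2.000e-02 -1.282e+02] F rail [ 0.23 -0.26 -2.91]
-0.128 False
t 36.58 bail off(mm) [-1.1630e+01 -2.0000e-02 -1.3017e+02] F rail [-0.02 -0.41 -2.85]
-0.13 False
t 36.88 bail off(mm) [-1.1630e+01 -2.0000e-02 -1.3218e+02] F rail [-0.17 -0.14 -2.63]
-0.132 False
t 37.18 bail off(mm) [-1.1120e+01  4.0000e-02 -1.3317e+02] F rail [-0.35 -0.17 -1.32]
-0.1335 False
t 37.48 bail off(mm) [ -10.44    0.14 -133.99] F rail [ 0.2  -0.34  1.67]
-0.135 False
```

```bash
python3 - <<'E'
from rb import *
import cv2,pickle
F={n:env.grab_frame(n) for n in("scene","top")}
pickle.dump((F,env.read_state()),open("ins3.pkl","wb"))
import ovp; ovp.run("ins3.pkl","pics/ins3.png")
env.gripper_to(0.5,20); env.dwell(.4); st("open")
F={n:env.grab_frame(n) for n in("scene","top")}
x=F["scene"]["image"][130:270,190:330]; y=F["top"]["image"][140:260,230:350]
cv2.imwrite("pics/hang.png",np.hstack([cv2.resize(x,(400,400),interpolation=cv2.INTER_CUBIC),cv2.resize(y,(400,400),interpolation=cv2.INTER_CUBIC)]))
E
```

```text
bail off [-1.060e-02  1.000e-04 -1.341e-01]
open t 38.73 p [ 0.6131 -0.0061  0.1119] F [-0.48 -0.19 -0.88] op 0.497 q [ 15.9  19.4 -26.4   6.4 -26.6  75.5]
```

View pics/ins3.png

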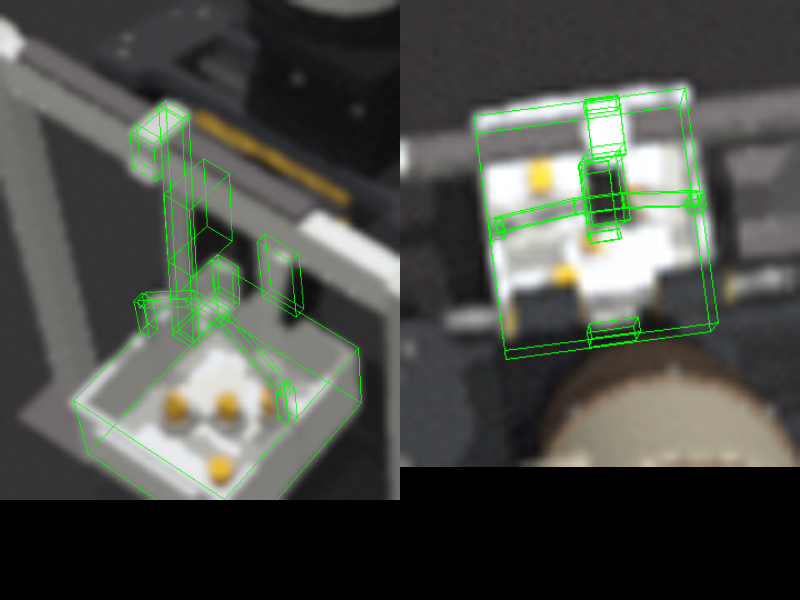

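View pics/hang.png

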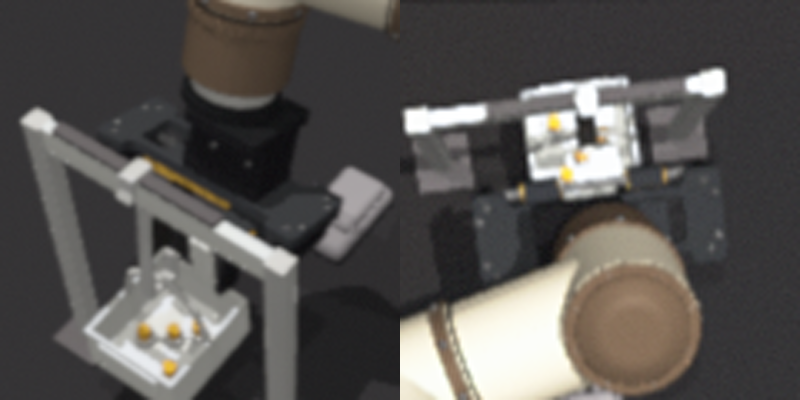

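```bash
python3 - <<'E'
from rb import *
import cv2,pickle
env.dwell(.6)
s=env.read_state(); a=adir(RAIL[2],TP)
hit=env.move_straight(s["position"]-.05*a,rate=.05,force_limit=5); st(hit)
if not hit:
    s=env.read_state(); hit=env.move_straight(s["position"]+[-.12,0,.08],rate=.12,force_limit=8); st(hit)
env.dwell(1.5)
F={n:env.grab_frame(n) for n in("scene","top")}
pickle.dump((F,env.read_state()),open("fin.pkl","wb"))
env.dwell(.5); G=env.grab_frame("scene")
d=cv2.absdiff(G["image"],F["scene"]["image"])[150:270,200:290]; print("diff max/mean",d.max(),d.mean())
x=F["scene"]["image"][130:270,190:330]; y=F["top"]["image"][140:260,230:350]
cv2.imwrite("pics/fin.png",np.hstack([cv2.resize(x,(400,400),interpolation=cv2.INTER_CUBIC),cv2.resize(y,(400,400),interpolation=cv2.INTER_CUBIC)]))
for t in ("mouse","mug","cleaner"):
    print(t,[np.round(v["xyz"],3) for v in env.search_frame(F["scene"],t)[:1]])
E
```

```text
False t 40.58 p [ 0.5975 -0.008   0.159 ] F [-0.22  0.94 -0.4 ] op 0.506 q [ 16.2  14.7 -24.8   5.4 -32.9  76.3]
False t 41.93 p [ 0.4777 -0.0079  0.2386] F [-0.09 -0.09  0.31] op 0.501 q [ 21.6  -2.5 -32.5   6.7 -42.8  70.8]
diff max/mean 11 0.505216049382716
mouse [array([ 0.431, -0.004,  0.026])]
mug [array([0.724, 0.273, 0.044])]
cleaner [array([ 0.71 , -0.254,  0.092])]
```

View pics/fin.png

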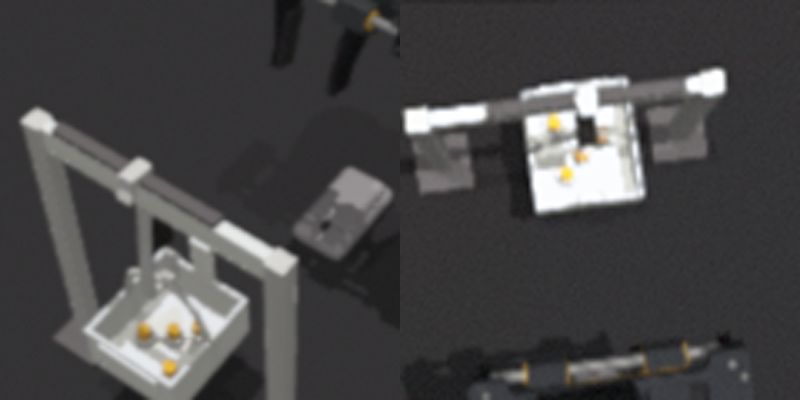

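```bash
python3 - <<'E'
import pickle,rb,ovp
F,s=pickle.load(open("fin.pkl","rb")); s["position"]=rb.bailpose((-.0125,0,-.1335))[0]
pickle.dump((F,s),open("fin2.pkl","wb")); ovp.run("fin2.pkl","pics/finov.png")
E
```

```text
bail off [-0.0125  0.     -0.1335]
```

View pics/finov.png

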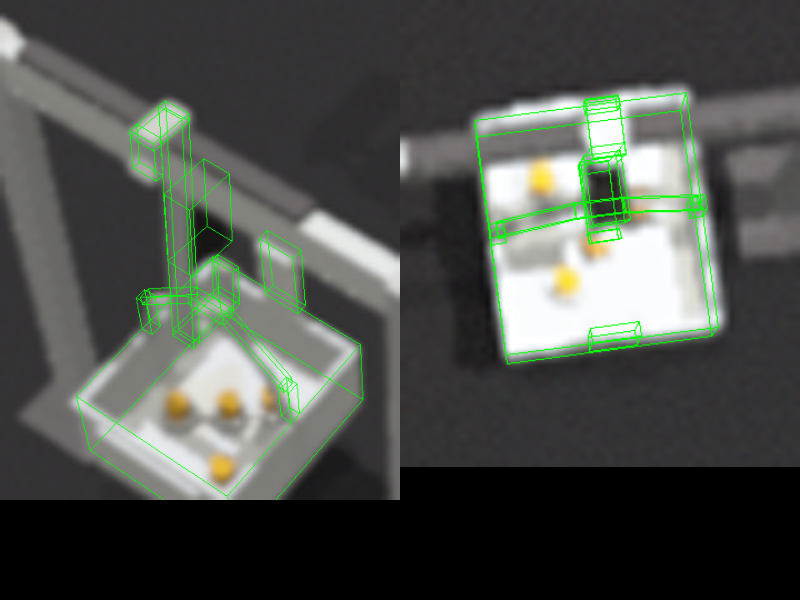

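The level-pail model at the expected hanging height, with the bail in the curl, overlays both views. The pail is still and the robot is clear, so I'm handing in.

```bash
python3 - <<'E'
from rb import *
print(env.close_job())
E
```

```text
the job is handed in; nothing more can be done
None
```

The S-hook is hung on the rail, and the pail hangs by its bail in the hook's lower curl. I handed the job in at about 44 s; no verdict is reported.

**What I did:** I lifted the smaller steel hook out of the grey holder and found the rail's face by a light touch of about 5 N. I lowered the hook into the notch, where it made contact about 0.2 mm below the expected full-down height (the strip would have stopped it 5 mm higher), and let go. Then I took the pail by its tab, brought the bail in between the front tip and the grip block, lowered it until it touched with about 4 N, and released it.

**Last checks:**
- **Pail:** In both camera views the models of the hook and a level pail match the pictures to about a pixel. By that fit the pail's underside is about 56 mm above the bench, and two pictures 0.5 s apart show no motion.
- **Bystanders:** The mouse, mug and spray can are within about 3 mm of where they were first seen. The robot is clear of everything.

**What disagreed or went less cleanly:**
- The two cameras differed by about 4 mm in x throughout. I worked with relative positions and touch instead.
- One force guard stopped the lift out of the holder, and one stopped the approach to the rail before any contact. Both were probably false alarms, and I continued in slower steps.
- The hook hangs tilted about 0.1 rad, against the limit of 0.25, and its lower curl sits about 10 mm in front of the rail's middle, where at least 5 mm is needed. I fitted both before hanging the pail; afterwards I only checked them with the final overlay.

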